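# Close and clamp a milling jar

### The job

Put every loose ceramic puck into the open jar on the shaker. Then set the lid level on the jar, turn it back anticlockwise until it drops into the thread start and screw it clockwise until it stops. Finally push the square-bored key handle fully home on the clamp's square spindle while the clamp arm is still swung away, turn it clockwise until the arm lies across the lid up to its stop, and leave the key on the spindle; do not disturb the beaker, bottle and dish.

Things in the scene. Friction and masses are not known exactly. Their poses are not given: they have to be found in the camera images.
- puck1_c (a point): Short white ceramic grinding puck, a cylinder 22 mm across and 12 mm tall, 20 g, standing on its flat end on the dark rubber mat. Origin at its centre; z is the cylinder axis. May be absent (3 to 5 are present).
- puck2_c (a point): Short white ceramic grinding puck, a cylinder 22 mm across and 12 mm tall, 20 g, standing on its flat end on the dark rubber mat. Origin at its centre; z is the cylinder axis. May be absent (3 to 5 are present).
- puck3_c (a point): Short white ceramic grinding puck, a cylinder 22 mm across and 12 mm tall, 20 g, standing on its flat end on the dark rubber mat. Origin at its centre; z is the cylinder axis. May be absent (3 to 5 are present).
- puck4_c (a point): Short white ceramic grinding puck, a cylinder 22 mm across and 12 mm tall, 20 g, standing on its flat end on the dark rubber mat. Origin at its centre; z is the cylinder axis. May be absent (3 to 5 are present).
- puck5_c (a point): Short white ceramic grinding puck, a cylinder 22 mm across and 12 mm tall, 20 g, standing on its flat end on the dark rubber mat. Origin at its centre; z is the cylinder axis. May be absent (3 to 5 are present).
- mat: Fixed dark rubber mat, 170 x 170 mm, 3 mm thick, lying on the bench. Origin at the centre of its underside.
- jar_rim (a point): Centre of the open mouth of the white plastic jar, 82 mm above the bench, fixed upright in the shaker. Mouth 52 mm inner, 58 mm outer diameter; inside floor 66 mm below the rim. z up; +y points to the clamp post, 105 mm away. A two-start thread (same after half a turn) runs round the neck, 66 mm outer diameter, clockwise from above to tighten.
- station: Fixed white shaker base carrying jar and clamp post; 125 mm along x, 232 mm along y (from y = -64 to +168 mm), 12 mm thick. Origin on the bench under the jar's axis, axes as jar_rim.
- thread_start (a point): On the jar's neck, 32 mm from its axis, at one of two opposite thread starts (where a lug drops in and meets a back stop). Let A be the angle of the lid's x axis, anticlockwise from jar_rim's x axis, modulo 180 deg. Lugs drop in at A = 106 to 122 deg; 122 is the back stop; from there the channel falls 3.5 mm over 122 deg clockwise to A = 0, the end stop: tight.
- thread_top (a point): On top of the thread's upper flank just before the start, 32 mm from the jar's axis. At A = 0 to 94 deg the lugs rest on this sloping top (at 125 to 180 on the stop): turning back (anticlockwise) leads to the start, clockwise only to a stop. Height of lid_c above jar_rim: 19 mm on the top next to the start (16 mm at its lowest), 11.5 mm just dropped in the start, 8 mm fully tight.
- lid_c (a point): Black plastic screw lid, 76 mm diameter, 49 mm tall, 90 g, mouth down on the bench. Origin on its axis, 24.5 mm above the skirt's edge; z up. Grip rib on top along x: 52 x 20 mm, 28 mm tall, its foot (the lid's flat top) 3.5 mm below the origin. Skirt 17 mm deep, 70 mm inner diameter, two lugs inside at +y and -y, at its edge. Stays put when released in the thread; may be gripped again.
- key_c (a point): Key handle standing on the bench, 55 mm tall, 130 g: steel hub 34 x 34 x 27 mm with a square bore 14 x 14 mm, 22 mm deep, open below, sides parallel to x and y; on it a black grip bar along x, 66 x 17 mm, 28 mm tall. Origin on its axis 27.5 mm above its foot; the bar's foot is 0.5 mm below the origin.
- spindle_top (a point): Centre of the top of the clamp's upright square steel spindle, 122 mm above the bench: 12 x 12 mm, sides parallel to this point's x and y, 24 mm free length, top 5 mm stepped in to 9 x 9 mm. x points along the blue clamp arm (80 mm to its tip, 18 mm wide, 25 to 33 mm below this point), which passes 2.5 mm over a tight lid and fouls a loose one. Key home: key_c 5.5 mm above this point.
- clamp (a joint): Angle of the clamp arm and spindle, rad. 0: arm swung away, pointing along the x axis of jar_rim; grows clockwise from above; 1.57 (hard stop): arm points to the jar and lies over the lid. Stays where it is left; friction 0.1 N m.
- beaker: Bystander: clear plastic beaker, 72 mm wide, 85 mm tall; origin under its centre.
- dish: Bystander: low glass dish, 64 mm wide, 14 mm tall; origin under its centre.
- reagent: Bystander: amber glass bottle, 48 mm wide, 90 mm tall; origin under its centre.

How it is judged (in metres and radians):
On the way, in this order (a step that is already met when the one before it is completed fails the run):
1. every puck is in the jar (horizontal distance between each of puck1_c, puck2_c, puck3_c, puck4_c, puck5_c and jar_rim below 0.024 m and z of each of puck1_c, puck2_c, puck3_c, puck4_c, puck5_c in the frame of jar_rim below -0.004 m), for 0.2 s.
2. the lid is level on the jar with its lugs dropped into the thread start (horizontal distance between lid_c and jar_rim below 0.004 m and angle between lid_c's own z axis and vertical below 0.1 rad and z of lid_c in the frame of jar_rim between 0.0098 and 0.0138 m), for 0.1 s.
3. the lid is screwed down to its stop (horizontal distance between lid_c and jar_rim below 0.004 m and angle between lid_c's own z axis and vertical below 0.1 rad and z of lid_c in the frame of jar_rim below 0.0095 m and angle between the x axis of lid_c and the x axis of jar_rim, either way round below 0.16 rad), for 0.2 s.
4. the key is fully home on the spindle, the arm still swung away (horizontal distance between key_c and spindle_top below 0.005 m and z of key_c in the frame of spindle_top below 0.008 m and angle between key_c's own z axis and vertical below 0.15 rad and value of joint clamp below 0.7 rad), for 0.1 s.
At the end, for the whole second after the job is handed in: Present pucks in the jar; lid level (0.1 rad), within 1.5 mm of its lowest height and 0.16 rad of its stop; key home on the spindle within 2.5 mm; clamp joint above 1.4 rad; lid and key at rest (all of step 1 and all of step 3 and horizontal distance between key_c and spindle_top below 0.005 m and z of key_c in the frame of spindle_top below 0.008 m and angle between key_c's own z axis and vertical below 0.15 rad and value of joint clamp above 1.4 rad and linear speed of each of lid, key below 0.02 m/s); the robot touches nothing.
It fails at once if a bystander (beaker, dish or bottle) is pushed more than 3 cm (distance of any of beaker, dish, reagent from where it was at the start of the episode above 0.03 m).
Of puck1, puck2, puck3, puck4, puck5 only 3 to 5 are there at a start; the rules pass over those that are not, and their reading is None.
At some moment in a run one of puck1, puck2, puck3, puck4, puck5, lid, key may be knocked a few centimetres aside while the robot is not near it.
It also fails if it takes over 210 s, if anything falls off the work surface, if the arm or the gripper's body presses on something with over 40 N, if the wrist force passes 120 N, or if a joint passes its speed limit or range.

### The arm

A 6-joint arm with a two-finger parallel gripper is mounted at the origin on the work surface. World frame = base frame: x ahead of the robot, y to its left, z up, the work surface at z = 0. Lengths are in mm, angles in degrees, forces in N, time in s.
With the tool pointing down it reaches from about 325 to 925 mm from the base axis. Payload 3.1 kg.
Tool frame: the origin (TCP) lies on the centre line of the jaws, within the pads' length; the fingertips stand robot.tips_ahead ahead of it and the grasp point (between the pads) lies 11 mm behind it (robot.tips_ahead is the distance from the TCP to the fingertips, in mm); x points along the fingers, z is the direction in which the jaws open and shut, and the axes are right-handed (so a half turn about x gives the same grasp; the last joint's range is limited). The gripper opens to 85 mm and grips with 20 to 120 N. Pads are 22 mm wide; open, the fingers measure 114 mm over their backs; the gripper's body (76 mm by 85 mm) begins 54 mm behind the grasp point. The pads swing forward as they close: fully open they stand 13 mm farther back than shut.
Start: joints at [-71.459, 12.427, 92.441, -0, 75.132, -6.429], TCP at [263.857, -566.585, 239.3] pointing down, gripper open.
Joint ranges: [-157.48, 157.48], [-44.54, 120.13], [17.64, 146.25], [-64.5, 244.5], [7.68, 150.69], [-147.95, 147.95]. Speed limits (degrees/s): [159.86, 159.86, 180, 180, 180, 180].

### API

Orientations are given as [roll, pitch, yaw] about the fixed x, y, z axes, in that order (R = Rz(yaw) Ry(pitch) Rx(roll)).
In Python, from plant import robot, grab_frame, camera_info, sign_off gives the robot as it stands. The module is installed in compiled form; this text tells all that it offers.
- The arm moves only by the shell command python3 -m creep 'ROWS' [FORCE]. ROWS is JSON, a list of rows, each a list of 3 entries, a list of its own where there are three numbers: the closure, from -1 (fully open) to 1 (shut), then the shift along the tool's x, y, z in cm, then the turn, a rotation vector about the tool's x, y, z in rad. A call has exactly 5 rows; each row is the pose to reach, as a shift and turn from the pose commanded when the call began, along the tool's axes at that moment; what a row does not reach only later rows make up. A row lasts 1/10 s, in which the tool goes at most 50 mm and 8.59 degrees, less where a joint would pass 70% of its speed; a pose out of reach is approached as far as the arm can. A call with a gripper value outside its range is refused whole. The fingers move at their own pace and stop on an object; FORCE is the grip in N (left out, the last holds). Time passes only in rows, so rows that repeat a pose let the fingers close, or fill a call up. It gives the time, the measured TCP pose, the force and the opening at its end, in the units of the state.
- robot.observe(): the state, without advancing time (a new reading comes with each control period).
- grab_frame(name): name is "side" or "top"; returns the picture (420x560x3 uint8, blue, green, red); there is no depth.
- camera_info(name): a dict with "fov_y" (degrees; the focal length in pixels is half the picture's height over the tangent of half this angle, whatever the lens; pixels are square), "cx", "cy" (the principal point, pixels), "eye" and "orientation" of the camera in the world. Camera axes: x right, y down, z forward; pixel columns grow to the right and rows downward; lengths in mm; the calibration is good to about 2 mm. A picture is of the moment at which its call begins. camera_info takes no time and is no camera call.
- sign_off(): hands the job in, once; it reports no verdict.
The state is a dict: "clock": time; "joint_positions": joint angles; "joint_vel": joint speeds; "joint_efforts": joint torques, N m; "position": TCP position; "orientation": TCP orientation; "contact_force": force on the tool from outside, world axes, zero at the start; "wrist_torque": the same for the moment, N m; "opening": finger opening in mm.
Only numpy, scipy, OpenCV 4.12 (cv2) and the standard library are available. Lean on these libraries where they do the work, as an engineer would, in place of code of your own. Each camera call takes 0.05 s, during which the arm holds its last target. There are 200 camera calls.

## Working session

There is one attempt and no reset: what is moved stays moved. The work goes in short steps, Python scripts to look and compute and a shell command to move; the robot and the scene stay as the last step left them, time stands still between calls to the robot, and variables do not carry over. Pictures are saved under pics/ and viewed, about 12 in all and at most 16, crops included, and the job is handed in when it is done.

```bash
mkdir -p pics; python3 - <<'E'
from plant import robot, grab_frame, camera_info
import cv2
print(robot.observe(), robot.tips_ahead)
for n in("side","top"):
    print(camera_info(n)); cv2.imwrite(f"pics/{n}0.png",grab_frame(n))
E
ls
```

```text
{'clock': 0.0, 'joint_positions': array([-7.14595964e+01,  1.24787516e+01,  9.25287729e+01,  8.85475487e-04,
        7.51306557e+01, -6.42915980e+00]), 'joint_vel': array([-0.08688573,  0.1024674 ,  0.03104945,  0.02107744,  0.01783097,
       -0.07221208]), 'joint_efforts': array([ 6.97165942e-04, -3.96843982e+01, -3.03850901e+01,  5.34475802e-06,
        9.72248730e-03, -6.50790312e-06]), 'position': array([ 263.60072506, -565.81896432,  237.94396425]), 'orientation': array([173.21620934,  89.86181709, 108.18554445]), 'contact_force': array([ 0.08184454, -0.69900679,  0.48401134]), 'wrist_torque': array([0.03107562, 0.03556681, 0.00846906]), 'opening': 85.280733483219} 8.0
{'fov_y': 45.54340693095044, 'cx': 271.3824307408598, 'cy': 214.69830658661832, 'eye': array([ 425.74194022, -873.73681666,  875.89272021]), 'orientation': array([-131.63189576,    0.35541905,   -9.32152769])}
{'fov_y': 44.15637555416606, 'cx': 268.1528754382443, 'cy': 204.955023192084, 'eye': array([ 418.98452458,    1.48418502, 1357.16407044]), 'orientation': array([-173.48345492,   -0.66216721,  -91.0126159 ])}
pics
```

View pics/top0.png

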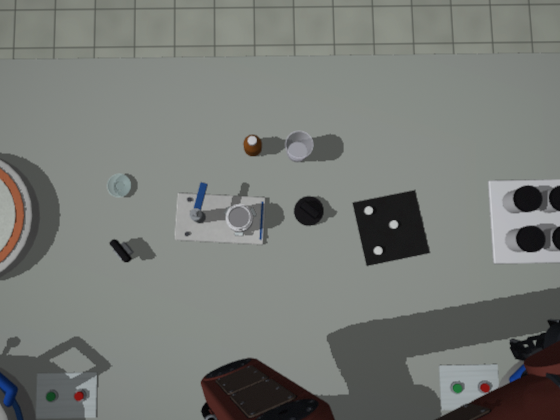

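View pics/side0.png

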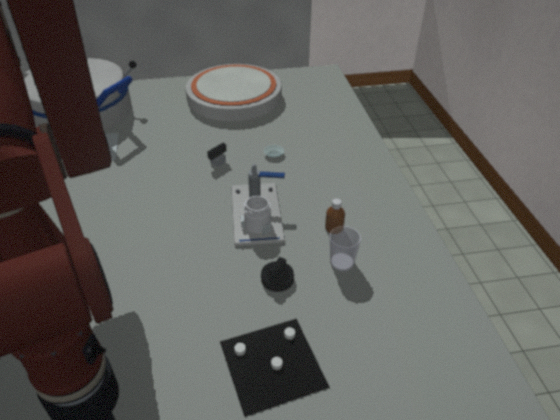

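The top view shows pucks at about (368,210), (394,225) and (378,251). The lid is at (308,211), the jar mouth at (240,217), the spindle at (196,215) with the arm pointing up-image, and the key at (121,250). The side view shows the same three pucks on the mat. I'll write the ray helpers and blob measurements next.

```bash
cat > h.py <<'E'
import numpy as np, cv2
from scipy.spatial.transform import Rotation as Ro
from plant import robot, grab_frame, camera_info
C={n:camera_info(n) for n in("side","top")}
def ray(n,p):
    c=C[n]; f=210/np.tan(np.radians(c["fov_y"]/2))
    d=Ro.from_euler("xyz",c["orientation"],degrees=True).as_matrix()@np.array([(p[0]-c["cx"])/f,(p[1]-c["cy"])/f,1])
    return np.array(c["eye"]),d/np.linalg.norm(d)
def hit(n,p,z):
    e,d=ray(n,p); return e+d*(z-e[2])/d[2]
def tri(ps,pt):
    (a,u),(b,v)=ray("side",ps),ray("top",pt)
    s=np.linalg.lstsq(np.c_[u,-v],b-a,rcond=None)[0]
    P,Q=a+s[0]*u,b+s[1]*v
    return (P+Q)/2,np.linalg.norm(P-Q)
def proj(n,P):
    c=C[n]; f=210/np.tan(np.radians(c["fov_y"]/2))
    q=Ro.from_euler("xyz",c["orientation"],degrees=True).as_matrix().T@(np.array(P)-c["eye"])
    return q[:2]/q[2]*f+[c["cx"],c["cy"]]
def blobs(mask,lo=15,hi=1e9):
    n,l,s,c=cv2.connectedComponentsWithStats(mask.astype(np.uint8))
    return [(i,s[i][4],c[i],s[i][:4]) for i in range(1,n) if lo<=s[i][4]<=hi],l
E
python3 - <<'E'
from h import *
T=cv2.imread("pics/top0.png");S=cv2.imread("pics/side0.png")
for n,I,roi in(("top",T,(100,130,440,280)),("side",S,(190,130,380,420))):
    g=I.max(2).astype(int); h=cv2.cvtColor(I,cv2.COLOR_BGR2HSV)
    R=np.zeros(g.shape,bool);R[roi[1]:roi[3],roi[0]:roi[2]]=1
    print(n)
    b,l=blobs((g<45)&R,40)
    for i,a,c,s in b:
        r=cv2.minAreaRect(np.argwhere(l==i)[:,::-1].astype(np.float32))
        print("dark",a,c.round(1),s,np.round(r[0],1),np.round(r[1],1),r[2], hit(n,cv2.minAreaRect(np.argwhere(l==i)[:,::-1].astype(np.float32))[0],3).round(0))
        if a>1500: print(hit(n,c,3), [hit(n,p,3).round(0)[:2] for p in cv2.boxPoints(r)])
    for i,a,c,s in blobs((g>150)&R,8)[0]:print("bright",a,c.round(1),s,hit(n,c,12).round(0))
    for i,a,c,s in blobs((h[...,0]>105)&(h[...,0]<125)&(h[...,1]>130)&R,8)[0]:print("blue",a,c.round(1),s)
a=cv2.resize(T[165:285,100:340],None,fx=3.3,fy=3.3,interpolation=cv2.INTER_CUBIC)
b=cv2.resize(S[130:310,190:370],None,fx=3.3,fy=3.3,interpolation=cv2.INTER_CUBIC)
cv2.imwrite("pics/c1.png",a);cv2.imwrite("pics/c2.png",b)
E
```

```text
top
dark 3772 [391.2 227.6] [353 191  76  74] [390.7 227.5] [64.3 63.5] 77.47119140625 [ 509. -338.    3.]
[ 508.29159486 -339.0757525     3.        ] [array([ 575., -240.]), array([ 609., -406.]), array([ 443., -434.]), array([ 410., -271.])]
dark 638 [308.6 210.5] [295 197  28  28] [308.5 210.5] [27. 27.] 90.0 [ 557. -123.    3.]
dark 188 [120.5 250.6] [110 240  22  22] [120.1 250.3] [26.2  8. ] 51.34019470214844 [461. 370.   3.]
bright 17 [306.5 133.7] [302 131   9   7] [ 761. -122.   12.]
bright 9 [289.2 134.2] [287 132   6   6] [761. -76.  12.]
bright 59 [251.5 139.9] [248 136   8   9] [747.  24.  12.]
bright 257 [297.  150.9] [287 143  20  17] [715. -96.  12.]
bright 27 [116.4 175.8] [112 173  10   9] [656. 380.  12.]
bright 33 [126.7 182.6] [124 179   6   8] [637. 353.  12.]
bright 2035 [211.4 223.8] [174 193  90  51] [525. 132.  12.]
bright 339 [215.9 201.8] [202 195  30  15] [583. 120.  12.]
bright 48 [368.2 210. ] [365 207   8   7] [ 555. -279.   12.]
bright 47 [393.3 224.1] [390 221   8   7] [ 517. -343.   12.]
bright 48 [377.5 250.2] [374 247   8   7] [ 449. -299.   12.]

[... 357 characters left out ...]
.9] 71.56504821777344 [ 513. -343.    3.]
[ 508.71294573 -349.86815576    3.        ] [array([ 413., -274.]), array([ 596., -234.]), array([ 606., -408.]), array([ 444., -436.])]
bright 54 [265.1 190.7] [262 184  10  14] [577. 187.  12.]
bright 476 [239.  211.9] [233 186  15  56] [496. 112.  12.]
bright 12 [269.2 202. ] [268 199   4   7] [580. 138.  12.]
bright 40 [336.2 200.8] [332 198   9   6] [758. 112.  12.]
bright 44 [277.9 229.9] [275 224   7  12] [585.  27.  12.]
bright 55 [289.2 331.6] [285 328   9   8] [ 555. -277.   12.]
bright 62 [239.5 347.3] [235 343  10   9] [ 450. -297.   12.]
bright 64 [276.2 361.5] [272 358  10   8] [ 517. -342.   12.]
blue 70 [271.2 174.2] [260 173  24   4]
```

View pics/c1.png

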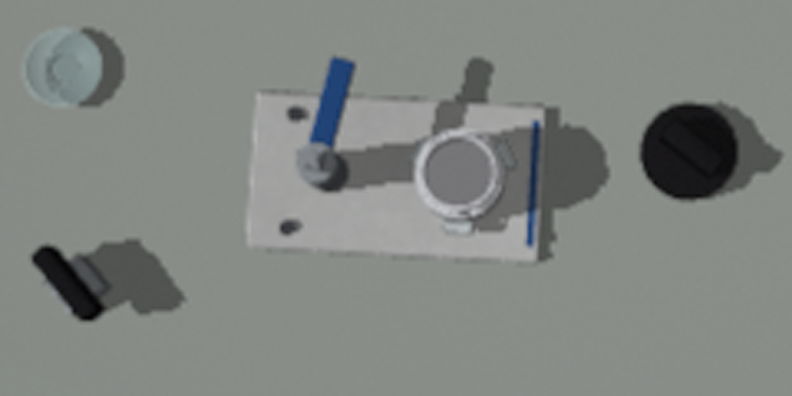

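View pics/c2.png

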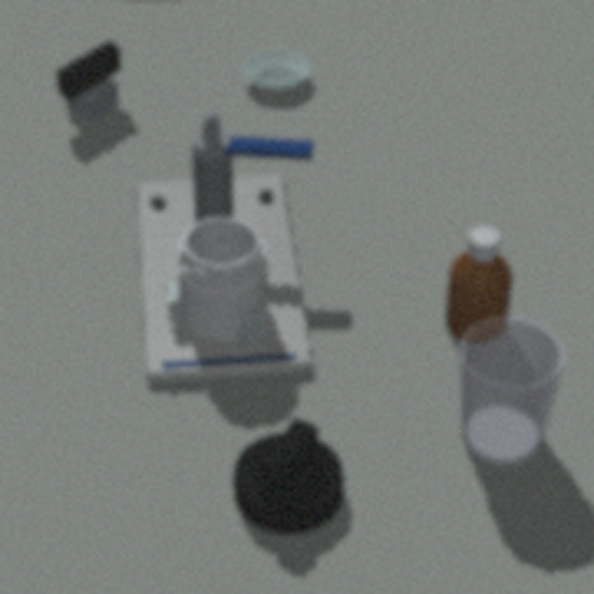

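Both views agree on the pucks, at (555,-278), (517,-343) and (449,-298), to within 2 mm. The crops show the station with jar and spindle. The arm is tilted about 10° clockwise from the station's x axis, and the key stands upright at lower left with its bar running diagonally. The fixed parts and the lid and key need finer measurement.

```bash
cat > m.py <<'E'
from h import *
def measure(T,S):
    out={}
    gT,gS=[cv2.GaussianBlur(I.max(2),(3,3),0) for I in(T,S)]
    # station rectangle on z=12 from the top view
    b,l=blobs(gT>150,250); pts=[]
    for i,a,c,s in b:
        if 170<c[0]<270 and 185<c[1]<260: pts.append(np.argwhere(l==i)[:,::-1])
    hull=cv2.convexHull(np.vstack(pts).astype(np.float32))[:,0]
    w=np.array([hit("top",p,12)[:2] for p in hull],np.float32)
    r=cv2.minAreaRect(w); out["station"]=[np.round(v,1) for v in r]
    bp=cv2.boxPoints(r); e=[bp[1]-bp[0],bp[2]-bp[1]]; L=max(e,key=np.linalg.norm); L=L/np.linalg.norm(L)*np.sign(L[1])
    out["yaw_st"]=np.degrees(np.arctan2(-L[0],L[1])); out["jar_from_st"]=np.array(r[0])-52*L; out["sp_from_st"]=np.array(r[0])+53*L
    return out
if __name__=="__main__":
    T=cv2.imread("pics/top0.png");S=cv2.imread("pics/side0.png")
    for k,v in measure(T,S).items(): print(k,v)
    g=T.max(2); print("jar rows"); print(g[203:233:2,222:260])
    print("spindle top"); print(g[204:224,186:208])
    s=S.max(2); print("spindle side"); print(s[160:186,246:264])
    h=cv2.cvtColor(T,cv2.COLOR_BGR2HSV); m=(h[...,0]>105)&(h[...,0]<125)&(h[...,1]>110); m[:,215:]=0;m[:180]=0;m[215:]=0
    w=np.array([hit("top",p,97)[:2] for p in np.argwhere(m)[:,::-1]],np.float32); r=cv2.minAreaRect(w); print("arm",r); print(cv2.boxPoints(r))
    for n,I,c,z in(("top",T,(120,250),55),("side",S,(217,151),41)):
        m=I.max(2)<70; b,l=blobs(m,60)
        for i,a,cc,_ in b:
            if np.hypot(*(cc-c))<8:
                w=np.array([hit(n,p,z)[:2] for p in np.argwhere(l==i)[:,::-1]],np.float32);r=cv2.minAreaRect(w);print("key",n,a,cc,r,w.mean(0))
    for n,I,c,z in(("top",T,(308,211),12),("side",S,(277,276),12)):
        m=I.max(2)<60; b,l=blobs(m,60)
        for i,a,cc,_ in b:
            if np.hypot(*(cc-c))<12:
                w=np.array([hit(n,p,z)[:2] for p in np.argwhere(l==i)[:,::-1]],np.float32);print("lid",n,a,cc,cv2.minEnclosingCircle(w),w.mean(0))
    print(g[197:225,296:322])
E
python3 -c "import numpy as np;np.set_printoptions(linewidth=220,threshold=99999);import runpy;runpy.run_path('m.py',run_name='__main__')"
```

```text
station [array([540. , 112.9]), array([227.6, 120.4]), np.float64(86.0)]
yaw_st -3.9934475
jar_from_st [536.36315346  61.06367874]
sp_from_st [543.67560506 165.80873871]
jar rows
[[158 158 158 160 160 160 159 159 141  96  97  97  98  99  98  98 108 134 154 164 162 163 162 163 162 163 164 165 165 164 165 164 163 154 134 136 135 133]
 [159 159 158 159 160 160 160 160 142  98 108 142 164 164 189 190 190 189 180 170 159 157 146 141 138 133 133 134 134 124 100 101 101 100 101 101 100  99]
 [158 157 157 148 129 126 117 138 158 153 169 165 160 133 106 103 102 103 118 135 152 161 168 151 138 137 114 101  94  90  98  88 100 100 101 102 102 101]
 [ 97  97  97  97 103 129 170 189 174 148 106  98 111 116 120 120 119 119 120 120 120 120 126 150 175 163 127 107  95 109 110 103  89 101 102 103 103 103]
 [ 97  97  99 107 128 172 196 177 119 103 116 120 120 120 119 120 120 119 120 119 120 119 120 119 122 153 174 130 113 102 111 109 101  91 103 104 103 103]
 [ 98  98 101 126 170 197 180 118 111 119 121 120 120 120 119 119 120 120 119 120 120 119 120 120 120 117 148 176 128 110  96 113 109 100  92 103 
[... 8259 characters left out ...]
  26  26  26  25  23  19  16  18  20  22  21  21  28  55]
 [102  51  25  25  25  24  26  25  24  26  25  24  25  25  26  24  25  24  21  22  25  26  24  28  48  76]
 [134  98  23  25  25  25  25  26  25  25  25  25  24  25  26  25  24  26  25  24  26  25  24  44  73  85]
 [142 131  91  33  24  26  24  25  24  26  26  26  25  24  26  25  26  24  26  25  25  25  33  65  84  84]
 [142 142 132  97  48  24  25  25  25  26  25  26  24  26  24  25  24  24  25  26  30  49  68  80  84  84]
 [141 142 142 135 108  70  27  23  24  26  25  24  26  25  24  27  28  27  23  37  57  76  85  99 120 120]
 [142 143 142 142 138 122 101  70  31  22  21  21  21  22  24  21  27  36  48  71  95 120 120 128 141 142]]
```

```bash
python3 - <<'E'
from h import *
np.set_printoptions(precision=1,suppress=True)
T=cv2.imread("pics/top0.png");S=cv2.imread("pics/side0.png")
g=T.max(2); m=(g>108)&(g<132); m=cv2.erode(m.astype(np.uint8),np.ones((2,2)))
b,l=blobs(g==g,1); 
M=np.zeros_like(g);M[200:232,222:256]=1
b,l=blobs(((g>116)&(g<124)).astype(np.uint8)*M,150); pj=b[0][2];print("jar top px",b, hit("top",pj,82))
s=S.max(2); print(s[192:215,243:273])
pk=((120.1,250.3),(216.8,151.2)); print("key bar top",hit("top",pk[0],48),"side",hit("side",pk[1],42),tri(pk[1],pk[0]))
print("lid",hit("top",(308.5,210.4),12))
print("sp side px at z122",hit("side",(253.8,166.6),122),"proj of station spindle",proj("top",(543.7,165.8,122)),proj("side",(543.7,165.8,122)),proj("top",(542.3,163.9,122)),proj("side",(542.3,163.9,122)))
o=robot.observe();R=Ro.from_euler("xyz",o["orientation"],degrees=True).as_matrix();print(R.round(3))
E
```

```text
jar top px [(4, np.int32(270), array([238.5, 217.2]), array([229, 207,  19,  20], dtype=int32))] [535.2  58.1  82. ]
[[157 154 155 151 149 133  95  71  63  70  64  70  70  69  64  65  69 100
  139 152 150 149 152 151 152 143 133 130 130 139]
 [156 154 154 151 149 133  92  69  63  65  69  66  67  69  65  64  71 102
  136 150 152 151 153 149 151 149 150 146 143 145]
 [151 155 153 150 151 132  94  72  66  67  73  74  76  71  77  75  76 108
  137 149 150 153 152 152 149 149 148 150 147 150]
 [153 153 156 152 148 135  98  75  75  89  92  92  96  99  88  95 101 117
  143 151 150 150 155 152 150 149 151 147 149 148]
 [155 153 154 151 149 140 111  99  99 109 119 116 115 109 109 111 116 130
  144 148 155 152 151 151 151 151 144 151 148 150]
 [154 150 151 153 155 146 130 116 115 111 118 115 113 109 111 114 116 121
  127 135 141 152 154 152 149 146 147 146 151 149]
 [153 156 153 156 156 147 131 119 112 103 110 106 106 101 105 104 107 107
  111 111 121 136 144 150 149 149 147 149 147 147]
 [155 155 159 158 150 137 116 103 103 104 106 105 106 106 106 105 107 104
  105 111 105 112 128 144 150 152 
[... 1513 characters left out ...]
43]
 [153 143 129 127 117 113 115 123 120 113 106 109 107 103 108 111 114 108
  106 103 106 106 102 103 104 100 102 116 131 146]
 [147 131 117 112 107 108 105 115 114 111 107 103 105 102 106 107 108 105
  103 101 101 107 103 103 103 101 102 106 130 144]
 [144 124 108 108 105 102 109 109 106 106 100 103 101 104 104 104 105 107
  106 106 104 104 106 105 102 105  94 111 131 147]]
key bar top [459.7 357.6  48. ] side [460.3 356.3  42. ] (array([460.2, 359.9,  39.6]), np.float64(0.4294274432605551))
lid [ 556.3 -122.    12. ]
sp side px at z122 [544.3 153.4 122. ] proj of station spindle [192.6 212.9] [252.9 163.8] [193.4 213.4] [252.5 164.3]
[[-0.   0.9  0.4]
 [ 0.   0.4 -0.9]
 [-1.   0.  -0. ]]
```

```bash
cat > go.py <<'E'
# usage: go.py x,y,z[,jawaz] ...  prints shift cm / turn for each leg
import sys
from h import *
o=robot.observe();R=Ro.from_euler("xyz",o["orientation"],degrees=True).as_matrix()
p=o["position"];az=np.degrees(np.arctan2(R[1,2],R[0,2]))
f=o["contact_force"]
print("t %.1f pos %s az %.1f tilt(y,z) %.1f %.1f q1 %.0f q6 %.0f F %s open %.1f"%(o["clock"],p.round(1),az,np.degrees(R[2,1]),np.degrees(R[2,2]),o["joint_positions"][0],o["joint_positions"][5],f.round(1),o["opening"]))
for a in sys.argv[1:]:
    v=[float(t) for t in a.split(",")]; q=np.array(v[:3])
    c,s=np.cos(np.radians(az)),np.sin(np.radians(az))
    d=q-p; zt=np.array([c,s]);yt=np.array([-s,c]);
    # tool x=down, z=(c,s), y = z cross x
    yt=np.cross([c,s,0],[0,0,-1])[:2]
    th=0
    if len(v)>3: th=((v[3]-az+90)%180)-90
    print(a,"-> shift cm [%.2f,%.2f,%.2f] turn x %.3f rad (%.0f deg, |d| %.0f)"%(-d[2]/10,d[:2]@yt/10,d[:2]@zt/10,-np.radians(th),th,np.linalg.norm(d)))
    p=q;az+=th
E
python3 -c "
from h import *
print(tri((257.0,202.5),(238.5,217.2)))"
python3 go.py 517,-343,100 517,-343,17 517,-343,130 535,58,130 535,58,97 535,58,130 555,-279,100 555,-279,17 555,-279,130 535,58,130 535,58,97 535,58,130 449,-299,100
```

```text
(array([536.47783647,  57.88045686,  82.83524736]), np.float64(2.8557683609539133))
t 0.1 pos [ 263.6 -565.9  238.1] az -65.0 tilt(y,z) 0.0 -0.1 q1 -71 q6 -6 F [ 0.3 -0.4  0.1] open 85.7
517,-343,100 -> shift cm [13.81,32.38,-9.51] turn x -0.000 rad (0 deg, |d| 365)
517,-343,17 -> shift cm [8.30,0.00,0.00] turn x -0.000 rad (0 deg, |d| 83)
517,-343,130 -> shift cm [-11.30,0.00,0.00] turn x -0.000 rad (0 deg, |d| 113)
535,58,130 -> shift cm [-0.00,18.56,-35.59] turn x -0.000 rad (0 deg, |d| 401)
535,58,97 -> shift cm [3.30,0.00,0.00] turn x -0.000 rad (0 deg, |d| 33)
535,58,130 -> shift cm [-3.30,0.00,0.00] turn x -0.000 rad (0 deg, |d| 33)
555,-279,100 -> shift cm [3.00,-12.41,31.39] turn x -0.000 rad (0 deg, |d| 339)
555,-279,17 -> shift cm [8.30,0.00,0.00] turn x -0.000 rad (0 deg, |d| 83)
555,-279,130 -> shift cm [-11.30,0.00,0.00] turn x -0.000 rad (0 deg, |d| 113)
535,58,130 -> shift cm [-0.00,12.41,-31.39] turn x -0.000 rad (0 deg, |d| 338)
535,58,97 -> shift cm [3.30,0.00,0.00] turn x -0.000 rad (0 deg, |d| 33)
535,58,130 -> shift cm [-3.30,0.00,0.00] turn x -0.000 rad (0 deg, |d| 33)
449,-299,100 -> shift cm [3.00,-22.87,28.73] turn x -0.000 rad (0 deg, |d| 368)
```

```bash
python3 -m creep '[[0.2,[7,16.2,-4.75],[0,0,0]],[0.2,[7,16.2,-4.75],[0,0,0]],[0.2,[7,16.2,-4.75],[0,0,0]],[0.2,[7,16.2,-4.75],[0,0,0]],[0.2,[7,16.2,-4.75],[0,0,0]]]' 40
python3 -m creep '[[0.2,[6.8,16.2,-4.75],[0,0,0]],[0.2,[6.8,16.2,-4.75],[0,0,0]],[0.2,[6.8,16.2,-4.75],[0,0,0]],[0.2,[6.8,16.2,-4.75],[0,0,0]],[0.2,[6.8,16.2,-4.75],[0,0,0]]]'
python3 go.py 517,-343,40 517,-343,17
```

```text
clock: 0.6
position: [391.9, -450.2, 165.7]
orientation: [177.8, 89.6, 113.1]
contact_force: [0.2, -0.6, -0.2]
opening: 34.2
clock: 1.1
position: [518.2, -340.5, 98.9]
orientation: [-165.9, 89.8, 129.3]
contact_force: [-0.4, -0.4, -0.2]
opening: 34.2
t 1.1 pos [ 518.2 -340.5   98.9] az -64.8 tilt(y,z) -0.1 -0.2 q1 -40 q6 25 F [-0.4 -0.4 -0.2] open 34.2
517,-343,40 -> shift cm [5.89,-0.21,0.17] turn x -0.000 rad (0 deg, |d| 59)
517,-343,17 -> shift cm [2.30,0.00,0.00] turn x -0.000 rad (0 deg, |d| 23)
```

```bash
python3 -m creep '[[0.2,[5.9,-0.2,0.15],[0,0,0]],[0.2,[5.9,-0.2,0.15],[0,0,0]],[0.2,[7,-0.2,0.15],[0,0,0]],[0.2,[8.2,-0.2,0.15],[0,0,0]],[0.2,[8.2,-0.2,0.15],[0,0,0]]]'
python3 -m creep '[[0.2,[0,0,0],[0,0,0]],[1,[0,0,0],[0,0,0]],[1,[0,0,0],[0,0,0]],[1,[0,0,0],[0,0,0]],[1,[0,0,0],[0,0,0]]]'
python3 - <<'E'
from h import *
T=grab_frame("top");S=grab_frame("side")
cv2.imwrite("pics/g1.png",np.hstack([cv2.resize(T[180:280,320:440],None,fx=3.3,fy=3.3),cv2.resize(S[280:410,210:340],None,fx=3.04,fy=3.04)[:330]]))
E
python3 go.py
```

```text
clock: 1.6
position: [515.5, -346.2, 18.7]
orientation: [-152.2, 89.9, 142.8]
contact_force: [-0.1, 0.9, 0.4]
opening: 34.3
clock: 2.1
position: [517.3, -346.8, 20.9]
orientation: [19.3, 89.8, -45.7]
contact_force: [-2.0, -0.2, 5.3]
opening: 17.7
t 2.2 pos [ 517.3 -346.8   20.9] az -65.0 tilt(y,z) 0.0 0.1 q1 -40 q6 25 F [-1.1 -0.3  5.3] open 17.7
```

View pics/g1.png

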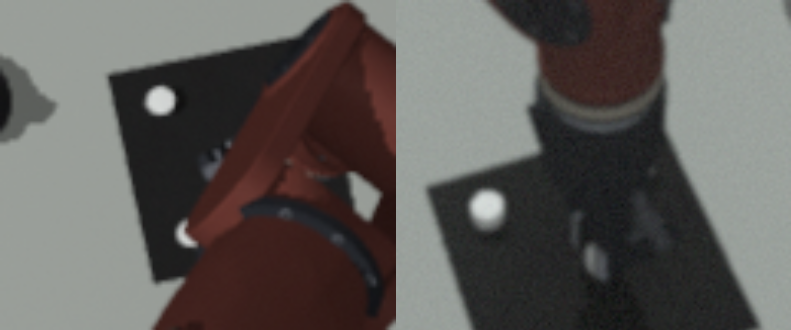

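The close-up shows the puck sitting low and in front of the fingers, at about (275,366) in the side image. The opening is 17.7 mm, so the grasp is off-centre. I'll open, lift and look again.

```bash
python3 -m creep '[[0,[0,0,0],[0,0,0]],[0,[0,0,0],[0,0,0]],[0,[-1,0,0],[0,0,0]],[0,[-6,0,0],[0,0,0]],[0,[-10,-4,0],[0,0,0]]]'
python3 -m creep '[[0,[-3,-5,-5],[0,0,0]],[0,[-3,-10,-10],[0,0,0]],[0,[-3,-10,-10],[0,0,0]],[0,[-3,-10,-10],[0,0,0]],[0,[-3,-10,-10],[0,0,0]]]'
cat > pucks.py <<'E'
from h import *
import sys
T=grab_frame("top");S=grab_frame("side")
for n,I,roi in(("top",T,(280,150,440,280)),("side",S,(200,250,360,420))):
    g=I.max(2).copy(); M=np.zeros_like(g);M[roi[1]:roi[3],roi[0]:roi[2]]=1
    for i,a,c,s in blobs((g>150)*M,8,150)[0]:print(n,a,c.round(1),s,hit(n,c,12).round(0))
if len(sys.argv)>1: cv2.imwrite(sys.argv[1],np.hstack([T[100:300,80:450],S[130:420,190:440][:200]])); cv2.imwrite(sys.argv[1],np.hstack([cv2.resize(T[150:300,300:450],(400,400)),cv2.resize(S[280:420,210:350],(400,400))]))
E
python3 pucks.py pics/p2.png; python3 go.py
```

```text
clock: 2.7
position: [487.0, -360.1, 116.8]
orientation: [50.7, 89.8, -14.1]
contact_force: [0.5, -1.8, 0.6]
opening: 42.7
clock: 3.2
position: [350.7, -312.0, 145.0]
orientation: [26.8, 89.9, -38.3]
contact_force: [0.8, -0.8, 0.3]
opening: 42.6
top 49 [368.2 209.9] [365 206   8   8] [ 555. -279.   12.]
top 50 [394.5 223.4] [391 220   8   8] [ 519. -346.   12.]
top 49 [377.6 250.2] [374 247   8   7] [ 450. -299.   12.]
side 28 [358.1 258.7] [356 251   4  14] [ 754. -103.   12.]
side 65 [289.3 331.6] [285 328  10   8] [ 556. -277.   12.]
side 75 [239.6 347.2] [235 343  10  10] [ 450. -297.   12.]
side 77 [277.5 362.9] [273 359  10   9] [ 519. -345.   12.]
side 68 [223.9 388.8] [217 378  18  22] [ 411. -382.   12.]
side 12 [225.  384.6] [223 381   4   8] [ 414. -374.   12.]
side 8 [229.1 384. ] [228 382   4   5] [ 422. -374.   12.]
side 8 [213.9 390.4] [213 389   3   5] [ 392. -382.   12.]
side 71 [350.5 399. ] [343 392  17  17] [ 639. -441.   12.]
side 17 [222.4 396.8] [220 394   7   7] [ 407. -398.   12.]
side 33 [203.6 404.4] [200 396   9  18] [ 372. -407.   12.]
side 29 [226.1 406.
[... 336 characters left out ...]
2.]
side 10 [286.8 408.8] [284 407   7   4] [ 520. -440.   12.]
side 11 [325.9 410.6] [325 407   3   9] [ 589. -455.   12.]
side 14 [231.3 412.3] [229 408   5  10] [ 420. -430.   12.]
side 9 [333.4 411.7] [331 409   5   6] [ 602. -459.   12.]
side 18 [281.3 413.6] [277 410   9   8] [ 508. -447.   12.]
side 13 [310.8 415.2] [308 412   6   7] [ 560. -459.   12.]
side 8 [316.9 415. ] [316 413   3   5] [ 571. -460.   12.]
side 8 [329.5 415.2] [327 414   6   4] [ 593. -465.   12.]
side 9 [205.3 417.8] [203 416   6   4] [ 373. -433.   12.]
side 8 [335.5 418.5] [333 418   6   2] [ 602. -472.   12.]
t 3.3 pos [ 352.5 -313.3  145.6] az -65.0 tilt(y,z) 0.1 0.1 q1 -50 q6 15 F [-0.3 -0.6  0.8] open 42.6
```

View pics/p2.png

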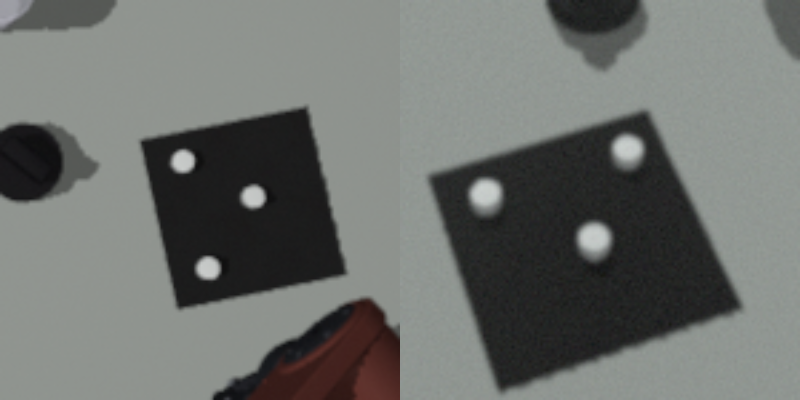

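The middle puck still stands upright, at (519,-345), so the fingers closed over its top edge. I'll grasp it again lower, with TCP z at about 11.

```bash
python3 go.py 519,-345,60 519,-345,11 519,-345,130
```

```text
t 3.3 pos [ 352.5 -313.3  145.6] az -65.0 tilt(y,z) 0.1 0.1 q1 -50 q6 15 F [-0.3 -0.6  0.8] open 42.6
519,-345,60 -> shift cm [8.56,13.76,9.90] turn x -0.000 rad (0 deg, |d| 190)
519,-345,11 -> shift cm [4.90,0.00,0.00] turn x -0.000 rad (0 deg, |d| 49)
519,-345,130 -> shift cm [-11.90,0.00,0.00] turn x -0.000 rad (0 deg, |d| 119)
```

```bash
python3 -m creep '[[0.1,[8.5,13.75,9.9],[0,0,0]],[0.1,[8.5,13.75,9.9],[0,0,0]],[0.1,[8.5,13.75,9.9],[0,0,0]],[0.1,[8.5,13.75,9.9],[0,0,0]],[0.1,[8.5,13.75,9.9],[0,0,0]]]'
python3 -m creep '[[0.1,[0,0,0],[0,0,0]],[0.1,[2,0,0],[0,0,0]],[0.1,[4,0,0],[0,0,0]],[0.1,[4.9,0,0],[0,0,0]],[0.1,[4.9,0,0],[0,0,0]]]'
python3 -m creep '[[0.1,[0,0,0],[0,0,0]],[0.3,[0,0,0],[0,0,0]],[0.5,[0,0,0],[0,0,0]],[0.8,[0,0,0],[0,0,0]],[0.8,[0,0,0],[0,0,0]]]'
```

```text
clock: 3.8
position: [521.4, -343.6, 55.1]
orientation: [-168.8, 89.8, 126.4]
contact_force: [-0.5, 0.9, -0.7]
opening: 38.5
clock: 4.3
position: [517.4, -344.4, 11.2]
orientation: [4.1, 90.0, -61.0]
contact_force: [1.0, 0.9, -0.4]
opening: 38.4
clock: 4.8
position: [518.2, -344.6, 11.8]
orientation: [12.9, 89.9, -52.2]
contact_force: [-1.8, 0.4, 4.3]
opening: 19.9
```

```bash
python3 -m creep '[[0.8,[0,0,0],[0,0,0]],[0.8,[-1,0,0],[0,0,0]],[0.8,[-3,0,0],[0,0,0]],[0.8,[-8,0,0],[0,0,0]],[0.8,[-11.9,0,0],[0,0,0]]]'; python3 -m creep '[[0.8,[0,0,0],[0,0,0]],[0.8,[0,0,0],[0,0,0]],[0.8,[0,0,0],[0,0,0]],[0.8,[0,0,0],[0,0,0]],[0.8,[0,0,0],[0,0,0]]]'; python3 pucks.py | grep -E "top|side [67]"; python3 go.py 536,58,130 536,58,96
```

```text
clock: 5.3
position: [517.7, -343.8, 131.1]
orientation: [178.3, 90.0, 113.2]
contact_force: [1.3, -1.1, 0.1]
opening: 19.8
clock: 5.8
position: [516.8, -343.2, 127.6]
orientation: [-155.9, 89.8, 139.1]
contact_force: [0.7, -0.1, -0.1]
opening: 20.2
top 51 [368.3 209.9] [365 206   8   9] [ 555. -279.   12.]
top 54 [377.6 250.1] [374 246   8   9] [ 450. -299.   12.]
t 5.9 pos [ 517.2 -343.6  128.3] az -65.0 tilt(y,z) -0.1 -0.1 q1 -40 q6 25 F [-0.8 -0.5 -0.3] open 19.7
536,58,130 -> shift cm [-0.17,18.66,-35.61] turn x -0.000 rad (0 deg, |d| 402)
536,58,96 -> shift cm [3.40,0.00,0.00] turn x -0.000 rad (0 deg, |d| 34)
```

```bash
python3 -m creep '[[0.8,[0,9.3,-17.8],[0,0,0]],[0.8,[0,9.3,-17.8],[0,0,0]],[0.8,[0,9.3,-17.8],[0,0,0]],[0.8,[0,9.3,-17.8],[0,0,0]],[0.8,[0,9.3,-17.8],[0,0,0]]]'
python3 -m creep '[[0.8,[0,9.35,-17.8],[0,0,0]],[0.8,[0,9.35,-17.8],[0,0,0]],[0.8,[0,9.35,-17.8],[0,0,0]],[0.8,[0,9.35,-17.8],[0,0,0]],[0.8,[0,9.35,-17.8],[0,0,0]]]'
python3 -m creep '[[0.8,[0,0,0],[0,0,0]],[0.8,[1,0,0],[0,0,0]],[0.8,[2,0,0],[0,0,0]],[0.8,[3.2,0,0],[0,0,0]],[0.8,[3.2,0,0],[0,0,0]]]'
python3 -c "
from h import *
T=grab_frame('top');S=grab_frame('side')
cv2.imwrite('pics/j1.png',np.hstack([cv2.resize(T[170:270,180:300],(480,400)),cv2.resize(S[140:260,210:306],(320,400))]))"
python3 go.py
```

```text
clock: 6.4
position: [526.0, -137.7, 128.7]
orientation: [-168.9, 89.8, 126.4]
contact_force: [-0.4, 0.0, -0.3]
opening: 19.5
clock: 6.9
position: [536.5, 62.0, 129.6]
orientation: [152.4, 89.9, 87.7]
contact_force: [-0.2, -0.8, -0.5]
opening: 20.2
clock: 7.4
position: [534.3, 56.2, 94.6]
orientation: [-115.1, 89.7, 179.7]
contact_force: [-0.2, -0.2, -0.3]
opening: 19.6
t 7.5 pos [535.9  56.7  96.6] az -65.1 tilt(y,z) -0.1 -0.1 q1 -1 q6 64 F [-0.1  0.5  0.2] open 20.0
```

View pics/j1.png

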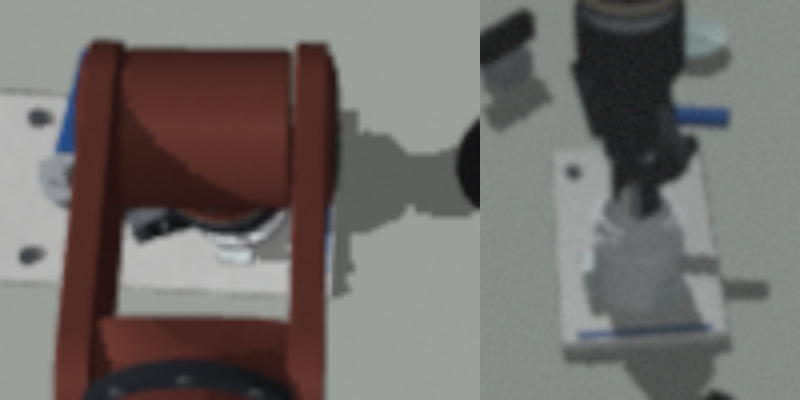

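The side view shows the fingers over the jar mouth; the forearm hides it from above. I'll release here and go for the next puck.

```bash
python3 -m creep '[[0.3,[0,0,0],[0,0,0]],[0.2,[0,0,0],[0,0,0]],[0.1,[0,0,0],[0,0,0]],[0.1,[-2,0,0],[0,0,0]],[0.1,[-3.4,0,0],[0,0,0]]]'; python3 go.py 555,-279,60 555,-279,11 555,-279,130 536,58,130 536,58,96
```

```text
clock: 8.0
position: [536.9, 57.5, 132.7]
orientation: [63.6, 90.0, -1.4]
contact_force: [0.9, 0.2, 0.0]
opening: 38.2
t 8.0 pos [536.9  57.5 132.7] az -65.0 tilt(y,z) 0.0 0.0 q1 -1 q6 64 F [0.9 0.2 0. ] open 38.2
555,-279,60 -> shift cm [7.27,-12.57,31.26] turn x -0.000 rad (0 deg, |d| 345)
555,-279,11 -> shift cm [4.90,0.00,0.00] turn x -0.000 rad (0 deg, |d| 49)
555,-279,130 -> shift cm [-11.90,0.00,0.00] turn x -0.000 rad (0 deg, |d| 119)
536,58,130 -> shift cm [-0.00,12.51,-31.35] turn x -0.000 rad (0 deg, |d| 338)
536,58,96 -> shift cm [3.40,0.00,0.00] turn x -0.000 rad (0 deg, |d| 34)
```

```bash
python3 -m creep '[[0.1,[0,-6.3,15.6],[0,0,0]],[0.1,[0,-6.3,15.6],[0,0,0]],[0.1,[0,-6.3,15.6],[0,0,0]],[0.1,[0,-6.3,15.6],[0,0,0]],[0.1,[0,-6.3,15.6],[0,0,0]]]' >/dev/null
python3 -m creep '[[0.1,[5,-6.3,15.65],[0,0,0]],[0.1,[7,-6.3,15.65],[0,0,0]],[0.1,[7,-6.3,15.65],[0,0,0]],[0.1,[7,-6.3,15.65],[0,0,0]],[0.1,[7,-6.3,15.65],[0,0,0]]]' 
python3 -m creep '[[0.1,[0,0,0],[0,0,0]],[0.1,[2,0,0],[0,0,0]],[0.1,[4,0,0],[0,0,0]],[0.1,[5,0,0],[0,0,0]],[0.1,[5,0,0],[0,0,0]]]'
python3 -m creep '[[0.1,[0,0,0],[0,0,0]],[0.3,[0,0,0],[0,0,0]],[0.5,[0,0,0],[0,0,0]],[0.8,[0,0,0],[0,0,0]],[0.8,[0,0,0],[0,0,0]]]'
```

```text
clock: 9.0
position: [553.6, -281.1, 59.9]
orientation: [-133.4, 89.9, 161.4]
contact_force: [-1.1, 0.3, -0.4]
opening: 38.4
clock: 9.5
position: [554.3, -277.2, 11.2]
orientation: [-164.8, 89.9, 130.3]
contact_force: [-0.5, -0.7, 0.4]
opening: 38.8
clock: 10.0
position: [555.1, -279.4, 13.0]
orientation: [47.7, 89.9, -17.3]
contact_force: [-0.6, 1.9, 6.3]
opening: 19.6
```

Gripped the same way as the first. I'll lift it and carry it to the jar.

```bash
python3 -m creep '[[0.8,[0,0,0],[0,0,0]],[0.8,[-1,0,0],[0,0,0]],[0.8,[-3,0,0],[0,0,0]],[0.8,[-8,0,0],[0,0,0]],[0.8,[-11.9,0,0],[0,0,0]]]' >/dev/null
python3 -m creep '[[0.8,[0,6.25,-15.65],[0,0,0]],[0.8,[0,6.25,-15.65],[0,0,0]],[0.8,[0,6.25,-15.65],[0,0,0]],[0.8,[0,6.25,-15.65],[0,0,0]],[0.8,[0,6.25,-15.65],[0,0,0]]]' >/dev/null
python3 -m creep '[[0.8,[0,6.25,-15.7],[0,0,0]],[0.8,[0,6.25,-15.7],[0,0,0]],[0.8,[0,6.25,-15.7],[0,0,0]],[0.8,[0,6.25,-15.7],[0,0,0]],[0.8,[0,6.25,-15.7],[0,0,0]]]'
python3 go.py 536,58,96
python3 -m creep '[[0.8,[0,0,0],[0,0,0]],[0.8,[1,0,0],[0,0,0]],[0.8,[2,0,0],[0,0,0]],[0.8,[3.2,0,0],[0,0,0]],[0.8,[3.2,0,0],[0,0,0]]]'
python3 -m creep '[[0.8,[0,0,0],[0,0,0]],[0.2,[0,0,0],[0,0,0]],[0.1,[0,0,0],[0,0,0]],[0.1,[-2,0,0],[0,0,0]],[0.1,[-3.4,0,0],[0,0,0]]]'
python3 go.py 449,-299,60 449,-299,11 449,-299,130 536,58,130 536,58,96
```

```text
clock: 11.5
position: [535.4, 59.2, 130.8]
orientation: [41.9, 90.0, -22.9]
contact_force: [0.5, -0.6, -0.1]
opening: 19.9
t 11.5 pos [535.4  59.2 130.8] az -64.9 tilt(y,z) 0.0 0.0 q1 -1 q6 64 F [ 0.5 -0.6 -0.1] open 19.9
536,58,96 -> shift cm [3.48,0.01,0.13] turn x -0.000 rad (0 deg, |d| 35)
clock: 12.0
position: [532.9, 57.1, 95.5]
orientation: [-115.4, 89.7, 179.5]
contact_force: [0.0, 0.3, -0.6]
opening: 19.7
clock: 12.5
position: [535.8, 58.0, 133.9]
orientation: [64.2, 89.9, -0.8]
contact_force: [0.6, -0.5, 0.0]
opening: 38.5
t 12.5 pos [535.8  58.  133.9] az -65.0 tilt(y,z) 0.1 0.0 q1 -1 q6 64 F [ 0.6 -0.5  0. ] open 38.5
449,-299,60 -> shift cm [7.39,-22.94,28.69] turn x -0.000 rad (0 deg, |d| 375)
449,-299,11 -> shift cm [4.90,0.00,0.00] turn x -0.000 rad (0 deg, |d| 49)
449,-299,130 -> shift cm [-11.90,0.00,0.00] turn x -0.000 rad (0 deg, |d| 119)
536,58,130 -> shift cm [-0.00,22.96,-28.69] turn x -0.000 rad (0 deg, |d| 367)
536,58,96 -> shift cm [3.40,0.00,0.00] turn x -0.000 rad (0 deg, |d| 34)
```

```bash
python3 -m creep '[[0.1,[0,-11.5,14.35],[0,0,0]],[0.1,[0,-11.5,14.35],[0,0,0]],[0.1,[0,-11.5,14.35],[0,0,0]],[0.1,[0,-11.5,14.35],[0,0,0]],[0.1,[0,-11.5,14.35],[0,0,0]]]' >/dev/null
python3 pucks.py | grep -E "top|side [67]"
python3 -m creep '[[0.1,[5,-11.45,14.35],[0,0,0]],[0.1,[7.1,-11.45,14.35],[0,0,0]],[0.1,[7.1,-11.45,14.35],[0,0,0]],[0.1,[7.1,-11.45,14.35],[0,0,0]],[0.1,[7.1,-11.45,14.35],[0,0,0]]]' 
python3 -m creep '[[0.1,[0,0,0],[0,0,0]],[0.1,[2,0,0],[0,0,0]],[0.1,[4,0,0],[0,0,0]],[0.1,[5,0,0],[0,0,0]],[0.1,[5,0,0],[0,0,0]]]'
python3 -m creep '[[0.1,[0,0,0],[0,0,0]],[0.3,[0,0,0],[0,0,0]],[0.5,[0,0,0],[0,0,0]],[0.8,[0,0,0],[0,0,0]],[0.8,[0,0,0],[0,0,0]]]'
```

```text
top 53 [377.6 250. ] [374 246   8   9] [ 450. -299.   12.]
side 74 [239.6 347.2] [235 343  10   9] [ 450. -297.   12.]
clock: 13.6
position: [447.3, -301.4, 59.8]
orientation: [-130.2, 89.9, 164.6]
contact_force: [0.1, 0.7, 0.5]
opening: 38.8
clock: 14.1
position: [448.7, -297.1, 11.1]
orientation: [-168.8, 89.9, 126.3]
contact_force: [0.3, -0.1, 0.2]
opening: 38.6
clock: 14.6
position: [449.2, -299.6, 12.9]
orientation: [46.5, 89.9, -18.6]
contact_force: [-0.2, 1.2, 6.4]
opening: 19.7
```

```bash
python3 -m creep '[[0.8,[0,0,0],[0,0,0]],[0.8,[-1,0,0],[0,0,0]],[0.8,[-3,0,0],[0,0,0]],[0.8,[-8,0,0],[0,0,0]],[0.8,[-11.9,0,0],[0,0,0]]]' >/dev/null
python3 -m creep '[[0.8,[0,11.5,-14.35],[0,0,0]],[0.8,[0,11.5,-14.35],[0,0,0]],[0.8,[0,11.5,-14.35],[0,0,0]],[0.8,[0,11.5,-14.35],[0,0,0]],[0.8,[0,11.5,-14.35],[0,0,0]]]' >/dev/null
python3 -m creep '[[0.8,[0,11.45,-14.35],[0,0,0]],[0.8,[0,11.45,-14.35],[0,0,0]],[0.8,[0,11.45,-14.35],[0,0,0]],[0.8,[0,11.45,-14.35],[0,0,0]],[0.8,[0,11.45,-14.35],[0,0,0]]]'
python3 -m creep '[[0.8,[0,0,0],[0,0,0]],[0.8,[1,0,0],[0,0,0]],[0.8,[2,0,0],[0,0,0]],[0.8,[3.2,0,0],[0,0,0]],[0.8,[3.2,0,0],[0,0,0]]]'
python3 -m creep '[[0.8,[0,0,0],[0,0,0]],[0.2,[0,0,0],[0,0,0]],[0.1,[0,0,0],[0,0,0]],[0.1,[-2,0,0],[0,0,0]],[0.1,[-3.4,0,0],[0,0,0]]]'
python3 go.py 420,-190,130 556,-122,90,-39 556,-122,33
```

```text
clock: 16.1
position: [536.2, 60.3, 131.2]
orientation: [88.3, 89.9, 23.5]
contact_force: [-0.2, -1.0, 0.0]
opening: 19.5
clock: 16.6
position: [532.8, 57.0, 95.6]
orientation: [-115.1, 89.7, 179.8]
contact_force: [0.5, 0.5, 0.1]
opening: 19.7
clock: 17.1
position: [535.8, 57.9, 133.9]
orientation: [63.6, 89.9, -1.4]
contact_force: [1.4, 0.5, 0.8]
opening: 38.4
t 17.1 pos [535.8  57.9 133.9] az -65.0 tilt(y,z) 0.1 0.0 q1 -1 q6 64 F [1.4 0.5 0.8] open 38.4
420,-190,130 -> shift cm [0.39,-20.96,17.58] turn x -0.000 rad (0 deg, |d| 274)
556,-122,90,-39 -> shift cm [4.00,15.20,-0.42] turn x -0.454 rad (26 deg, |d| 157)
556,-122,33 -> shift cm [5.70,0.00,0.00] turn x -0.000 rad (0 deg, |d| 57)
```

```bash
python3 -m creep '[[0,[0.4,-21,17.5],[0,0,0]],[0,[0.4,-21,17.5],[0,0,0]],[0,[0.4,-21,17.5],[0,0,0]],[0,[0.4,-21,17.5],[0,0,0]],[0,[0.4,-21,17.5],[0,0,0]]]'
python3 -m creep '[[0,[0,-5,2],[0,0,0]],[0,[0,-5,2],[0,0,0]],[0,[0,-5,2],[0,0,0]],[0,[0,-5,2],[0,0,0]],[0,[0,-5,2],[0,0,0]]]'
python3 - <<'E'
from h import *
T=np.mean([grab_frame("top").astype(float) for _ in range(4)],0).astype(np.uint8);S=np.mean([grab_frame("side").astype(float) for _ in range(4)],0).astype(np.uint8)
cv2.imwrite("pics/T1.png",T);cv2.imwrite("pics/S1.png",S)
for n,I,c,z in(("top",T,(308,211),12),("side",S,(277,276),12)):
    b,l=blobs(I.max(2)<60,60)
    for i,a,cc,_ in b:
        if np.hypot(*(cc-c))<25: print("lid",n,a,cc,hit(n,cc,12))
for n,I,c in(("top",T,(120,250)),("side",S,(217,151))):
    b,l=blobs(I.max(2)<45,60)
    for i,a,cc,_ in b:
        if np.hypot(*(cc-c))<25: r=cv2.minAreaRect(np.argwhere(l==i)[:,::-1].astype(np.float32));print("key",n,a,r)
a=cv2.resize(T[180:252,175:265],(500,400),interpolation=cv2.INTER_CUBIC);b=cv2.resize(S[155:215,235:280],(300,400),interpolation=cv2.INTER_CUBIC)
o=np.hstack([a,b]);cv2.imwrite("pics/v1.png",o)
E
python3 go.py 556.3,-122.3,90,-39
```

```text
clock: 17.6
position: [428.6, -170.1, 130.4]
orientation: [34.1, 89.8, -30.9]
contact_force: [0.9, -0.5, 0.1]
opening: 42.6
clock: 18.1
position: [392.9, -206.5, 129.3]
orientation: [61.2, 90.0, -3.7]
contact_force: [-0.3, 0.6, -0.3]
opening: 42.6
lid top 665 [308.68721805 210.50075188] [ 556.02759304 -122.4852559    12.        ]
lid side 793 [277.14123581 276.06809584] [ 556.67597654 -124.16932943   12.        ]
key top 185 ((120.13529968261719, 250.74119567871094), (25.597793579101562, 7.917962074279785), 49.39870071411133)
t 18.5 pos [ 392.  -207.2  128.9] az -65.0 tilt(y,z) -0.0 -0.0 q1 -37 q6 28 F [-0.1 -0.1  0.3] open 42.8
556.3,-122.3,90,-39 -> shift cm [3.89,18.47,-0.75] turn x -0.454 rad (26 deg, |d| 189)
```

View pics/v1.png

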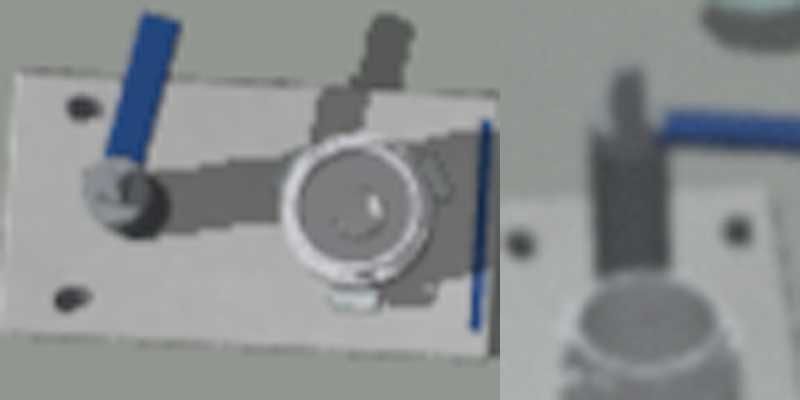

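v1 shows pucks inside the jar mouth (shapes around (355,220) in the crop) and none left on the mat. The lid hasn't moved: (556.3,-122.3). Next I'll go to the lid.

```bash
python3 -m creep '[[-0.2,[3.9,18.5,-0.75],[-0.454,0,0]],[-0.2,[3.9,18.5,-0.75],[-0.454,0,0]],[-0.2,[3.9,18.5,-0.75],[-0.454,0,0]],[-0.2,[3.9,18.5,-0.75],[-0.454,0,0]],[-0.2,[3.9,18.5,-0.75],[-0.454,0,0]]]'
python3 -m creep '[[-0.2,[0,0,0],[0,0,0]],[-0.2,[0,0,0],[0,0,0]],[-0.2,[0,0,0],[0,0,0]],[-0.2,[0,0,0],[0,0,0]],[-0.2,[0,0,0],[0,0,0]]]'
python3 go.py 556.3,-122.3,33,-39
```

```text
clock: 19.0
position: [559.6, -120.4, 88.9]
orientation: [81.8, 89.9, 43.0]
contact_force: [0.6, -0.3, 0.7]
opening: 51.7
clock: 19.5
position: [556.0, -123.2, 90.5]
orientation: [16.1, 90.0, -23.0]
contact_force: [-0.5, -0.5, 0.0]
opening: 50.6
t 19.5 pos [ 556.  -123.2   90.5] az -39.1 tilt(y,z) 0.0 0.0 q1 -20 q6 20 F [-0.5 -0.5  0. ] open 50.6
556.3,-122.3,33,-39 -> shift cm [5.75,0.09,-0.03] turn x -0.001 rad (0 deg, |d| 57)
```

```bash
python3 -m creep '[[-0.2,[2,0.1,0],[0,0,0]],[-0.2,[4,0.1,0],[0,0,0]],[-0.2,[5,0.1,0],[0,0,0]],[-0.2,[5.7,0.1,0],[0,0,0]],[-0.2,[5.7,0.1,0],[0,0,0]]]'
python3 -m creep '[[-0.2,[0,0,0],[0,0,0]],[0,[0,0,0],[0,0,0]],[0.2,[0,0,0],[0,0,0]],[0.4,[0,0,0],[0,0,0]],[0.6,[0,0,0],[0,0,0]]]' 40
python3 -m creep '[[0.8,[0,0,0],[0,0,0]],[0.8,[0,0,0],[0,0,0]],[0.8,[0,0,0],[0,0,0]],[0.8,[0,0,0],[0,0,0]],[0.8,[0,0,0],[0,0,0]]]' 60
python3 go.py
```

```text
clock: 20.0
position: [556.3, -121.7, 32.2]
orientation: [-160.2, 89.9, 160.7]
contact_force: [0.0, 0.1, 0.1]
opening: 51.4
clock: 20.5
position: [557.7, -122.0, 33.8]
orientation: [22.4, 89.9, -16.6]
contact_force: [0.6, -0.0, -1.1]
opening: 19.1
clock: 21.0
position: [557.7, -122.1, 33.7]
orientation: [22.5, 89.9, -16.5]
contact_force: [-0.6, 0.8, 6.0]
opening: 19.0
t 21.0 pos [ 557.7 -122.1   33.7] az -39.0 tilt(y,z) 0.0 0.1 q1 -19 q6 20 F [-0.6  0.8  6. ] open 19.0
```

```bash
python3 -m creep '[[0.8,[-2,0,0],[0,0,0]],[0.8,[-5,0,0],[0,0,0]],[0.8,[-9,0,0],[0,0,0]],[0.8,[-12,0,0],[0,0,0]],[0.8,[-12,0,0],[0,0,0]]]'
python3 go.py 536.2,59,150,-14
```

```text
clock: 21.5
position: [560.3, -123.0, 157.9]
orientation: [19.1, 89.5, -20.0]
contact_force: [1.0, -0.5, -0.3]
opening: 18.6
t 21.5 pos [ 560.3 -123.   157.9] az -39.0 tilt(y,z) 0.2 0.5 q1 -19 q6 20 F [ 1.  -0.5 -0.3] open 18.6
536.2,59,150,-14 -> shift cm [0.79,12.63,-13.33] turn x -0.437 rad (25 deg, |d| 184)
```

```bash
python3 -m creep '[[0.8,[0.3,12.6,-13.3],[-0.437,0,0]],[0.8,[0.3,12.6,-13.3],[-0.437,0,0]],[0.8,[0.3,12.6,-13.3],[-0.437,0,0]],[0.8,[0.3,12.6,-13.3],[-0.437,0,0]],[0.8,[0.3,12.6,-13.3],[-0.437,0,0]]]'
python3 -m creep '[[0.8,[0,0,0],[0,0,0]],[0.8,[0,0,0],[0,0,0]],[0.8,[0,0,0],[0,0,0]],[0.8,[0,0,0],[0,0,0]],[0.8,[0,0,0],[0,0,0]]]'
python3 go.py 536.2,59,125,-14
python3 - <<'E'
from h import *
T=grab_frame("top");S=np.mean([grab_frame("side").astype(float) for _ in range(4)],0).astype(np.uint8)
cv2.imwrite("pics/S2.png",S)
cv2.imwrite("pics/v2.png",np.hstack([cv2.resize(T[170:270,180:300],(480,400)),cv2.resize(S[140:260,210:306],(320,400),interpolation=cv2.INTER_CUBIC)]))
E
```

```text
clock: 22.0
position: [530.1, 63.6, 147.4]
orientation: [176.5, 89.7, 162.8]
contact_force: [-0.7, -0.6, -0.9]
opening: 18.9
clock: 22.5
position: [533.2, 58.9, 150.0]
orientation: [-35.6, 90.0, -49.6]
contact_force: [-0.1, 1.3, -0.6]
opening: 19.2
t 22.5 pos [533.2  58.9 150. ] az -14.1 tilt(y,z) -0.0 0.0 q1 -1 q6 13 F [-0.1  1.3 -0.6] open 19.2
536.2,59,125,-14 -> shift cm [2.50,0.08,0.29] turn x -0.001 rad (0 deg, |d| 25)
```

View pics/v2.png

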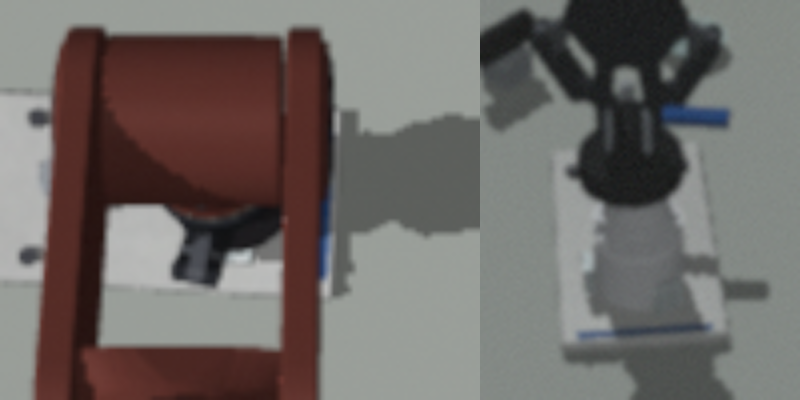

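The lid is held level over the jar, with its skirt spanning about x 578 to 688 in the crop. I'll check its centre numerically before lowering.

```bash
python3 - <<'E'
from h import *
S=cv2.imread("pics/S2.png").max(2).astype(float)
for r in range(184,202,2):
    row=S[r,230:285]; d=row<75
    i=np.flatnonzero(d); 
    def sub(k,s): # subpixel crossing 75
        a,b=row[k],row[k+s]; return k+s*(75-a)/(b-a)
    print(r,230+sub(i[0],-1),230+sub(i[-1],1),230+(sub(i[0],-1)+sub(i[-1],1))/2)
L=np.array([533.0,57.9])
for z in(116,133):
    t=np.linspace(0,2*np.pi,361)
    P=np.array([proj("side",(L[0]+38*np.cos(a),L[1]+38*np.sin(a),z)) for a in t])
    print("pred",z,P[:,0].min(),P[:,0].max(),P[:,0].mean(),"rows",P[:,1].min(),P[:,1].max())
print(S[196:212,255])
E
```

```text
184 239.8684210526316 269.5 254.68421052631578
186 239.5 270.14285714285717 254.82142857142858
188 239.25641025641025 270.93939393939394 255.0979020979021
190 238.05555555555554 271.27272727272725 254.66414141414143
192 236.89655172413794 270.15 253.52327586206897
194 240.1025641025641 269.4666666666667 254.7846153846154
196 241.0 268.3157894736842 254.6578947368421
198 242.90322580645162 266.1666666666667 254.53494623655914
200 246.76666666666665 264.25 255.50833333333333
pred 116 238.84688306038086 270.40837730603533 254.67421031912764 rows 182.5068053755808 202.4180837487284
pred 133 238.4946156796419 270.35497356024786 254.4718707746553 rows 177.00874555720202 196.8450283263297
[ 31.  31.  32.  32.  29.  48.  76.  97. 108. 108. 107. 109. 109. 104.
 109. 110.]
```

```bash
python3 - <<'E'
from h import *
T=cv2.imread("pics/T1.png").max(2).astype(float);S=cv2.imread("pics/S1.png").max(2).astype(float)
print(hit("side",(257.0,202.5),82),proj("side",(536,58,82)),proj("top",(536,58,82)))
# inner mouth edges: max gradient from the bright ring, along horizontals and verticals
def edges(I,c,dirs,R):
    out=[]
    for a in dirs:
        u=np.array([np.cos(a),np.sin(a)]); r=np.arange(3,R,0.25)
        p=(c+r[:,None]*u).astype(np.float32)
        v=cv2.remap(I.astype(np.float32),p[:,0],p[:,1],cv2.INTER_LINEAR).ravel()
        g=np.gradient(cv2.GaussianBlur(v[:,None],(1,5),0).ravel()); k=g.argmax(); out.append(p[k])
    return np.array(out,np.float32)
t=np.linspace(0,2*np.pi,48,endpoint=False)
for n,I,c,R in(("top",T,(238.3,217.1),13),("side",S,(256.8,202.5),13)):
    e=edges(I,np.array(c),t,R)
    w=np.array([hit(n,p,82)[:2] for p in e])
    # circle of known radius 26 robust fit
    from scipy.optimize import least_squares
    f=least_squares(lambda x:np.hypot(*(w-x[:2]).T)-x[2],[536,58,26],loss="soft_l1",f_scale=0.7)
    print(n,f.x.round(2),np.abs(f.fun).mean().round(2))
E
```

```text
[538.03473701  58.94715419  82.        ] [256.23365796 202.83630263] [238.48596422 216.84604857]
top [536.76  58.72  25.45] 0.37
side [537.28  59.44  24.61] 3.11
```

```bash
python3 go.py 537.1,60.1,113,-14
python3 -m creep '[[0.8,[0.5,0.19,0.37],[0,0,0]],[0.8,[1.5,0.19,0.37],[0,0,0]],[0.8,[2.5,0.19,0.37],[0,0,0]],[0.8,[3.3,0.19,0.37],[0,0,0]],[0.8,[3.7,0.19,0.37],[0,0,0]]]'
python3 -m creep '[[0.8,[0,0,0],[0,0,0]],[0.8,[0,0,0],[0,0,0]],[0.8,[0,0,0],[0,0,0]],[0.8,[0,0,0],[0,0,0]],[0.8,[0,0,0],[0,0,0]]]'
python3 go.py 537.1,60.1,113,-14
```

```text
t 22.8 pos [533.1  59.6 150.1] az -14.0 tilt(y,z) 0.0 0.0 q1 -1 q6 13 F [ 0.2  0.4 -0.4] open 18.9
537.1,60.1,113,-14 -> shift cm [3.71,0.14,0.38] turn x 0.000 rad (-0 deg, |d| 37)
clock: 23.25
position: [536.4, 60.7, 111.4]
orientation: [-161.3, 89.9, -175.3]
contact_force: [0.5, -0.3, 0.1]
opening: 18.8
clock: 23.75
position: [537.2, 60.7, 113.3]
orientation: [17.2, 90.0, 3.2]
contact_force: [0.0, -0.1, -1.3]
opening: 19.0
t 23.8 pos [537.2  60.7 113.3] az -14.0 tilt(y,z) 0.0 0.0 q1 -1 q6 13 F [ 0.  -0.1 -1.3] open 19.0
537.1,60.1,113,-14 -> shift cm [0.03,-0.06,0.01] turn x 0.000 rad (-0 deg, |d| 1)
```

```bash
python3 -m creep '[[0.8,[0.1,-0.06,0],[0,0,0]],[0.8,[0.2,-0.06,0],[0,0,0]],[0.8,[0.3,-0.06,0],[0,0,0]],[0.8,[0.3,-0.06,0],[0,0,0]],[0.8,[0.3,-0.06,0],[0,0,0]]]'
python3 -m creep '[[0.8,[0.05,0,0],[0,0,0]],[0.8,[0.1,0,0],[0,0,0]],[0.8,[0.15,0,0],[0,0,0]],[0.8,[0.2,0,0],[0,0,0]],[0.8,[0.2,0,0],[0,0,0]]]'; python3 go.py
```

```text
clock: 24.25
position: [536.9, 60.1, 110.1]
orientation: [-125.3, 90.0, -139.3]
contact_force: [-0.1, -0.4, -0.2]
opening: 18.8
clock: 24.75
position: [537.1, 60.2, 109.9]
orientation: [-153.0, 90.0, -166.9]
contact_force: [-4.8, 0.1, 10.5]
opening: 19.2
t 24.8 pos [537.1  60.2 109.9] az -14.0 tilt(y,z) -0.0 -0.0 q1 -1 q6 13 F [-4.8  0.1 10.5] open 19.2
```

```bash
python3 -m creep '[[0.8,[0,0,0],[-0.1,0,0]],[0.8,[0,0,0],[-0.2,0,0]],[0.8,[0,0,0],[-0.3,0,0]],[0.8,[0,0,0],[-0.4,0,0]],[0.8,[0,0,0],[-0.4,0,0]]]'; python3 go.py
python3 -m creep '[[0.8,[0.05,0,0],[-0.05,0,0]],[0.8,[0.1,0,0],[-0.1,0,0]],[0.8,[0.15,0,0],[-0.15,0,0]],[0.8,[0.2,0,0],[-0.18,0,0]],[0.8,[0.2,0,0],[-0.18,0,0]]]'; python3 go.py
```

```text
clock: 25.25
position: [536.9, 60.6, 109.8]
orientation: [135.7, 89.9, 144.7]
contact_force: [-3.1, 0.4, 8.4]
opening: 18.8
t 25.2 pos [536.9  60.6 109.8] az 9.0 tilt(y,z) 0.1 -0.1 q1 -1 q6 -10 F [-3.1  0.4  8.4] open 18.8
clock: 25.75
position: [536.0, 60.1, 105.5]
orientation: [165.6, 89.9, -175.2]
contact_force: [-1.4, -0.1, 0.2]
opening: 18.6
t 25.8 pos [536.   60.1 105.5] az 19.3 tilt(y,z) 0.0 -0.1 q1 -1 q6 -20 F [-1.4 -0.1  0.2] open 18.6
```

```bash
python3 -m creep '[[0.8,[0.1,0,0],[0,0,0]],[0.8,[0.2,0,0],[0,0,0]],[0.8,[0.3,0,0],[0,0,0]],[0.8,[0.35,0,0],[0,0,0]],[0.8,[0.35,0,0],[0,0,0]]]'; python3 go.py
python3 -m creep '[[0.8,[0,0,0],[-0.05,0,0]],[0.8,[0,0,0],[-0.1,0,0]],[0.8,[0,0,0],[-0.1,0,0]],[0.8,[0,0,0],[-0.1,0,0]],[0.8,[0,0,0],[-0.1,0,0]]]'; python3 go.py; python3 -c "
from plant import robot; print(robot.observe()['wrist_torque'])"
```

```text
clock: 26.25
position: [536.2, 59.9, 102.6]
orientation: [173.4, 89.9, -167.4]
contact_force: [-5.4, -0.8, 4.7]
opening: 18.9
t 26.2 pos [536.2  59.9 102.6] az 19.3 tilt(y,z) 0.0 -0.1 q1 -1 q6 -20 F [-5.4 -0.8  4.7] open 18.9
clock: 26.75
position: [536.4, 59.7, 102.6]
orientation: [-168.4, 89.9, -143.4]
contact_force: [-5.1, -2.0, 3.9]
opening: 19.0
t 26.8 pos [536.4  59.7 102.6] az 25.0 tilt(y,z) -0.0 -0.1 q1 -1 q6 -26 F [-5.1 -2.   3.9] open 19.0
[-0.3316935   0.84437595  0.10281372]
```

```bash
python3 -m creep '[[0.8,[0.02,0,0],[0.14,0,0]],[0.8,[0.045,0,0],[0.28,0,0]],[0.8,[0.07,0,0],[0.42,0,0]],[0.8,[0.09,0,0],[0.56,0,0]],[0.8,[0.115,0,0],[0.7,0,0]]]'; python3 go.py; python3 -c "
from plant import robot; print(robot.observe()['wrist_torque'])"
```

```text
clock: 27.25
position: [537.1, 60.2, 101.5]
orientation: [49.7, 90.0, 34.3]
contact_force: [-3.2, 0.3, 3.2]
opening: 18.5
t 27.2 pos [537.1  60.2 101.5] az -15.4 tilt(y,z) 0.0 0.0 q1 -1 q6 14 F [-3.2  0.3  3.2] open 18.5
[0.02886236 0.53163933 0.23423995]
```

```bash
python3 -m creep '[[0.8,[0.02,0,0],[0.14,0,0]],[0.8,[0.045,-0.01,0.01],[0.28,0,0]],[0.8,[0.07,-0.02,0.02],[0.42,0,0]],[0.8,[0.09,-0.03,0.03],[0.56,0,0]],[0.8,[0.115,-0.04,0.04],[0.7,0,0]]]'; python3 go.py; python3 -c "
from plant import robot; print(robot.observe()['wrist_torque'])"
```

```text
clock: 27.75
position: [538.1, 59.4, 100.3]
orientation: [41.3, 89.9, -14.2]
contact_force: [-1.2, -0.7, 0.6]
opening: 18.8
t 27.8 pos [538.1  59.4 100.3] az -55.5 tilt(y,z) 0.1 0.1 q1 -1 q6 54 F [-1.2 -0.7  0.6] open 18.8
[-0.29319351  0.16868735  0.27374272]
```

```bash
python3 -m creep '[[0.8,[0.025,0,0],[0.14,0,0]],[0.8,[0.05,-0.02,0],[0.28,0,0]],[0.8,[0.08,-0.04,0],[0.42,0,0]],[0.8,[0.11,-0.06,0],[0.56,0,0]],[0.8,[0.13,-0.08,0],[0.66,0,0]]]'; python3 go.py
python3 -m creep '[[0.8,[0.03,0,0],[0.04,0,0]],[0.8,[0.05,0,0],[0.08,0,0]],[0.8,[0.05,0,0],[0.1,0,0]],[0.8,[0.05,0,0],[0.1,0,0]],[0.8,[0.05,0,0],[0.1,0,0]]]'; python3 go.py; python3 -c "
from plant import robot; print(robot.observe()['wrist_torque'])"
```

```text
clock: 28.25
position: [538.0, 58.2, 99.4]
orientation: [59.2, 89.8, -34.0]
contact_force: [-3.3, -3.4, 2.5]
opening: 18.5
t 28.2 pos [538.   58.2  99.4] az -93.2 tilt(y,z) 0.2 0.1 q1 -1 q6 92 F [-3.3 -3.4  2.5] open 18.5
clock: 28.75
position: [537.8, 58.3, 99.3]
orientation: [56.5, 89.8, -42.1]
contact_force: [-1.5, -5.0, 4.8]
opening: 18.7
t 28.8 pos [537.8  58.3  99.3] az -98.6 tilt(y,z) 0.2 0.1 q1 -1 q6 98 F [-1.5 -5.   4.8] open 18.7
[-0.88425309  0.31567439  1.52542821]
```

```bash
python3 -m creep '[[0.4,[0,0,0],[-0.05,0,0]],[0.2,[0,0,0],[-0.05,0,0]],[0.1,[0,0,0],[-0.05,0,0]],[0.1,[-2,0,0],[-0.05,0,0]],[0.1,[-7,0,0],[-0.05,0,0]]]'; python3 go.py 330,330,190,-51 459.5,358,100
```

```text
clock: 29.25
position: [532.0, 59.8, 163.3]
orientation: [-92.6, 89.3, 171.4]
contact_force: [0.7, -0.1, -0.1]
opening: 38.6
t 29.2 pos [532.   59.8 163.3] az -96.1 tilt(y,z) -0.7 -0.0 q1 -1 q6 95 F [ 0.7 -0.1 -0.1] open 38.6
330,330,190,-51 -> shift cm [-2.67,-22.94,-24.74] turn x -0.787 rad (45 deg, |d| 338)
459.5,358,100 -> shift cm [9.00,11.83,5.97] turn x -0.000 rad (0 deg, |d| 160)
```

```bash
python3 -m creep '[[0,[-3,-11.5,-12.4],[0,0,0]],[0,[-3,-11.5,-12.4],[0,0,0]],[0,[-3,-11.5,-12.4],[0,0,0]],[0,[-3,-11.5,-12.4],[0,0,0]],[0,[-3,-11.5,-12.4],[0,0,0]]]' >/dev/null
python3 -m creep '[[0,[0,-11.5,-12.4],[-0.7,0,0]],[0,[0,-11.5,-12.4],[-0.7,0,0]],[0,[0,-11.5,-12.4],[-0.7,0,0]],[0,[0,-11.5,-12.4],[-0.7,0,0]],[0,[0,-11.5,-12.4],[-0.7,0,0]]]'
python3 - <<'E'
from h import *
np.set_printoptions(precision=1,suppress=True)
T=np.mean([grab_frame("top").astype(float) for _ in range(4)],0).astype(np.uint8);S=np.mean([grab_frame("side").astype(float) for _ in range(4)],0).astype(np.uint8)
cv2.imwrite("pics/T3.png",T);cv2.imwrite("pics/S3.png",S)
for n,I,c in(("top",T,(120,250)),("side",S,(217,151))):
    for th in (45,60):
        b,l=blobs(I.max(2)<th,60)
        for i,a,cc,_ in b:
            if np.hypot(*(cc-c))<25: r=cv2.minAreaRect(np.argwhere(l==i)[:,::-1].astype(np.float32));print("key",n,a,r,hit(n,r[0],45))
    c=(237,215) if n=="top" else (257,195)
    b,l=blobs(I.max(2)<60,60)
    for i,a,cc,_ in b:
        if np.hypot(*(cc-c))<15: print("lid",n,a,cc,hit(n,cc,80))
a=cv2.resize(T[180:252,175:265],(500,400),interpolation=cv2.INTER_CUBIC);b=cv2.resize(T[225:273,100:136],(300,400),interpolation=cv2.INTER_CUBIC)
cv2.imwrite("pics/v3.png",np.hstack([a,b]))
E
python3 go.py
```

```text
clock: 30.25
position: [332.3, 331.2, 198.0]
orientation: [174.6, 89.9, 119.2]
contact_force: [0.2, -0.3, -0.6]
opening: 42.7
key top 185 ((120.13529968261719, 250.74119567871094), (25.597793579101562, 7.917962074279785), 49.39870071411133) [458.7 358.3  45. ]
key top 210 ((120.1416015625, 250.37611389160156), (26.34018325805664, 8.56056022644043), 48.8140754699707) [459.6 358.3  45. ]
lid top 718 [238.6 216.7] [536.6  57.9  80. ]
key side 133 ((216.64047241210938, 151.22471618652344), (7.631984710693359, 19.0799617767334), 57.9946174621582) [459.7 351.9  45. ]
key side 167 ((216.7461700439453, 151.4307861328125), (8.930500030517578, 19.969589233398438), 60.2551155090332) [459.9 350.8  45. ]
lid side 661 [256.8 203.9] [537.   56.1  80. ]
t 30.6 pos [333.9 329.1 198.3] az -56.0 tilt(y,z) -0.0 -0.0 q1 36 q6 92 F [-0.5  0.4 -1.4] open 42.5
```

View pics/v3.png

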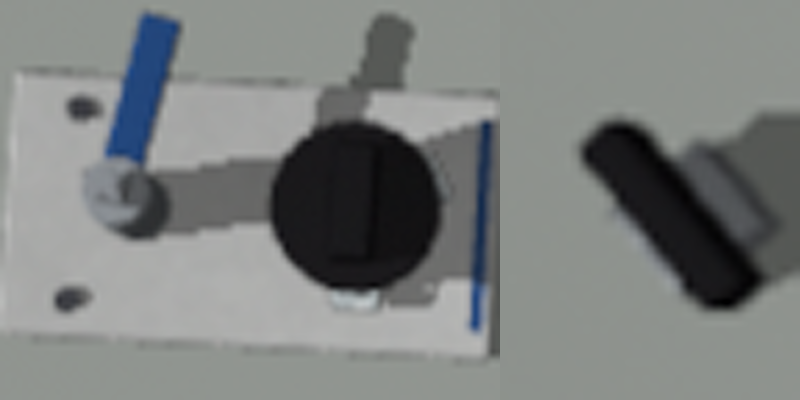

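The crop shows the lid seated with its rib along the station's x axis, and the arm still swung away. The key is upright with its bar at about 40° azimuth, centred near (459.5,357.5). I'll grasp it next.

```bash
python3 go.py 459.5,357.5,100,-50 459.5,357.5,39 459.5,357.5,190
```

```text
t 30.6 pos [333.9 329.1 198.3] az -56.0 tilt(y,z) -0.0 -0.0 q1 36 q6 92 F [-0.5  0.4 -1.4] open 42.5
459.5,357.5,100,-50 -> shift cm [9.83,12.00,4.68] turn x -0.104 rad (6 deg, |d| 162)
459.5,357.5,39 -> shift cm [6.10,0.00,0.00] turn x -0.000 rad (0 deg, |d| 61)
459.5,357.5,190 -> shift cm [-15.10,0.00,0.00] turn x -0.000 rad (0 deg, |d| 151)
```

```bash
python3 -m creep '[[-0.1,[2,12,4.7],[-0.104,0,0]],[-0.1,[5,12,4.7],[-0.104,0,0]],[-0.1,[8,12,4.7],[-0.104,0,0]],[-0.1,[9.8,12,4.7],[-0.104,0,0]],[-0.1,[9.8,12,4.7],[-0.104,0,0]]]' >/dev/null
python3 -m creep '[[-0.1,[0,0,0],[0,0,0]],[-0.1,[0,0,0],[0,0,0]],[-0.1,[0,0,0],[0,0,0]],[-0.1,[0,0,0],[0,0,0]],[-0.1,[0,0,0],[0,0,0]]]' >/dev/null
python3 go.py 459.5,357.5,39,-50
```

```text
t 31.6 pos [459.3 358.6 101.7] az -49.8 tilt(y,z) 0.1 0.0 q1 31 q6 81 F [-0.7 -0.6 -0.1] open 47.2
459.5,357.5,39,-50 -> shift cm [6.27,-0.05,0.10] turn x 0.003 rad (-0 deg, |d| 63)
```

```bash
python3 -m creep '[[-0.1,[2,-0.05,0.1],[0,0,0]],[-0.1,[4,-0.05,0.1],[0,0,0]],[-0.1,[5.5,-0.05,0.1],[0,0,0]],[-0.1,[6.2,-0.05,0.1],[0,0,0]],[-0.1,[6.2,-0.05,0.1],[0,0,0]]]'
python3 -m creep '[[-0.1,[0,0,0],[0,0,0]],[0.1,[0,0,0],[0,0,0]],[0.3,[0,0,0],[0,0,0]],[0.5,[0,0,0],[0,0,0]],[0.7,[0,0,0],[0,0,0]]]' 40
python3 -m creep '[[0.9,[0,0,0],[0,0,0]],[0.9,[0,0,0],[0,0,0]],[0.9,[0,0,0],[0,0,0]],[0.9,[0,0,0],[0,0,0]],[0.9,[0,0,0],[0,0,0]]]' 60
python3 go.py
```

```text
clock: 32.15
position: [458.3, 356.5, 37.2]
orientation: [-99.0, 89.9, -148.9]
contact_force: [-0.6, -0.3, -0.3]
opening: 46.6
clock: 32.65
position: [459.5, 357.4, 38.9]
orientation: [94.6, 89.9, 44.7]
contact_force: [0.9, 0.2, 1.1]
opening: 16.3
clock: 33.15
position: [459.6, 357.4, 38.9]
orientation: [95.9, 90.0, 46.0]
contact_force: [-1.3, 0.6, 5.4]
opening: 15.7
t 33.1 pos [459.6 357.4  38.9] az -49.9 tilt(y,z) 0.0 -0.0 q1 31 q6 81 F [-1.3  0.6  5.4] open 15.7
```

```bash
python3 -m creep '[[0.9,[-2,0,0],[0,0,0]],[0.9,[-6,0,0],[0,0,0]],[0.9,[-10,0,0],[0,0,0]],[0.9,[-14,0,0],[0,0,0]],[0.9,[-16,0,0],[0,0,0]]]'
python3 - <<'E'
from h import *
np.set_printoptions(precision=1,suppress=True,linewidth=200)
S=cv2.imread("pics/S3.png").max(2).astype(float)
def ctr(r,th):
    row=S[r]; i=254
    a=i
    while row[a]<th:a-=1
    b=i
    while row[b]<th:b+=1
    return a+(row[a]-th)/(row[a]-row[a+1]), b-(row[b]-th)/(row[b]-row[b-1])
for r in(167,169,171,182,184,186,188,190):
    l,q=ctr(r,105); print(r,l,q,(l+q)/2)
for z in(122,117,100,60): print(z,proj("side",(543,163.5,z)))
T=cv2.imread("pics/T3.png"); hsv=cv2.cvtColor(T,cv2.COLOR_BGR2HSV)
m=((hsv[...,0]>105)&(hsv[...,0]<125)&(hsv[...,1]>110)); 
# arm side edges in each row: blue saturation half-crossing
s=hsv[...,1].astype(float)
P=[]
for r in range(186,206):
    row=s[r,185:212]; th=90; i=np.flatnonzero(row>th)
    if len(i)>2:
        a,b=i[0],i[-1]; l=185+a-(row[a]-th)/(row[a]-row[a-1]); q=185+b+(row[b]-th)/(row[b]-row[b+1])
        P.append((r,l,q,(l+q)/2))
P=np.array(P); print(P)
w=np.array([hit("top",(p[3],p[0]),97)[:2] for p in P]); k=np.polyfit(w[:,0],w[:,1],1); print("arm az",np.degrees(np.arctan(k[0])),"y at x=543",np.polyval(k,543))
# station edges in top: long edges near rows ~193 and ~244
E
python3 go.py 543,163.5,200,-15.6
```

```text
clock: 33.65
position: [460.6, 357.5, 201.6]
orientation: [73.8, 89.7, 23.9]
contact_force: [1.5, 0.6, -1.0]
opening: 16.0
167 251.42857142857142 256.09090909090907 253.75974025974023
169 251.0 256.23809523809524 253.61904761904762
171 251.0 256.3478260869565 253.67391304347825
182 247.72 260.26666666666665 253.99333333333334
184 248.06666666666666 259.9142857142857 253.9904761904762
186 248.38888888888889 259.93333333333334 254.1611111111111
188 248.4857142857143 259.9142857142857 254.2
190 248.36111111111111 262.0 255.18055555555554
122 [252.8 164.3]
117 [252.8 165.9]
100 [253.  171.3]
60 [253.5 183.4]
[[186.  199.2 206.2 202.7]
 [187.  198.8 205.8 202.3]
 [188.  198.4 205.6 202. ]
 [189.  198.3 205.5 201.9]
 [190.  198.2 205.2 201.7]
 [191.  197.8 204.7 201.3]
 [192.  197.4 204.6 201. ]
 [193.  197.2 204.6 200.9]
 [194.  196.7 204.2 200.4]
 [195.  196.6 203.6 200.1]
 [196.  196.5 203.5 200. ]
 [197.  196.3 203.3 199.8]
 [198.  195.9 202.8 199.4]
 [199.  195.6 202.6 199.1]
 [200.  195.4 202.5 199. ]
 [201.  195.3 202.2 198.7]
 [202.  194.9 201.8 198.3]
 [203.  194.5 201.6 198. ]
 [204.  194.4 201.5 197.9]
 [205.  194.2 201.1 197.6]]
arm az -14.985605537119193 y at x=543 162.9749559155291
t 33.6 pos [460.6 357.5 201.6] az -49.8 tilt(y,z) 0.3 0.1 q1 31 q6 81 F [ 1.5  0.6 -1. ] open 16.0
543,163.5,200,-15.6 -> shift cm [0.16,-6.21,20.14] turn x -0.598 rad (34 deg, |d| 211)
```

```bash
python3 -m creep '[[0.9,[0,-3.1,10],[-0.12,0,0]],[0.9,[0,-6.2,20.1],[-0.24,0,0]],[0.9,[0,-6.2,20.1],[-0.36,0,0]],[0.9,[0,-6.2,20.1],[-0.48,0,0]],[0.9,[0,-6.2,20.1],[-0.607,0,0]]]' >/dev/null
python3 -m creep '[[0.9,[0,0,0],[0,0,0]],[0.9,[0,0,0],[0,0,0]],[0.9,[0,0,0],[0,0,0]],[0.9,[0,0,0],[0,0,0]],[0.9,[0,0,0],[0,0,0]]]'
python3 go.py 543.9,163.1,180,-15
python3 - <<'E'
from h import *
T=grab_frame("top");S=np.mean([grab_frame("side").astype(float) for _ in range(4)],0).astype(np.uint8)
cv2.imwrite("pics/S4.png",S)
cv2.imwrite("pics/v4.png",np.hstack([cv2.resize(T[160:260,160:280],(480,400)),cv2.resize(S[110:210,214:294],(320,400),interpolation=cv2.INTER_CUBIC)]))
E
```

```text
clock: 34.65
position: [541.0, 164.5, 198.3]
orientation: [-179.4, 90.0, 165.6]
contact_force: [0.2, 0.1, -0.3]
opening: 15.4
t 34.6 pos [541.  164.5 198.3] az -15.0 tilt(y,z) -0.0 -0.0 q1 10 q6 25 F [ 0.2  0.1 -0.3] open 15.4
543.9,163.1,180,-15 -> shift cm [1.83,-0.06,0.31] turn x -0.000 rad (0 deg, |d| 19)
```

View pics/v4.png

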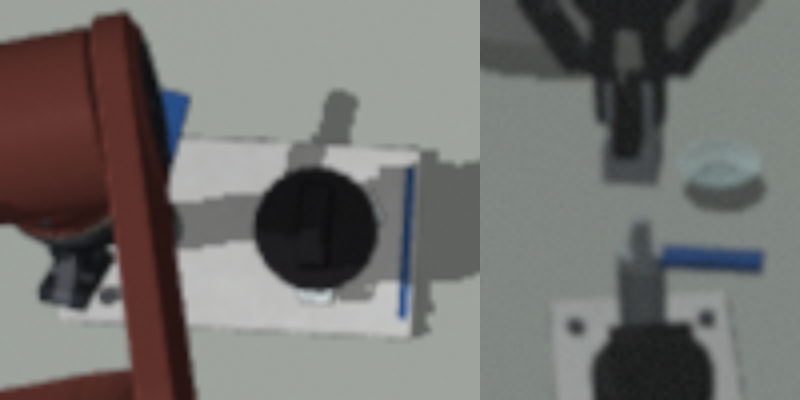

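The side view shows the key hub at about column 252 with the spindle below it at about column 254. I need the exact offset.

```bash
python3 - <<'E'
from h import *
S=cv2.imread("pics/S4.png").max(2).astype(float)
np.set_printoptions(linewidth=200,precision=1,suppress=True)
print(S[138:162:2,240:266].astype(int)); 
def ctr(r,th,i):
    row=S[r];a=b=i
    while row[a]<th:a-=1
    while row[b]<th:b+=1
    return a+(row[a]-th)/(row[a]-row[a+1]), b-(row[b]-th)/(row[b]-row[b-1])
for r in (148,150,152,154): print(r,ctr(r,110,252),np.mean(ctr(r,110,252)))
for r in (167,169,171): print(r,np.mean(ctr(r,105,254)))
# predicted hub silhouette
a=np.radians(75); u=np.array([np.cos(a),np.sin(a)]);v=np.array([-u[1],u[0]])
c=np.array([541.,164.5])
for z in(159.4,186.4):
    P=np.array([proj("side",(*(c+17*i*u+17*j*v),z)) for i in(-1,1) for j in(-1,1)]); print(z,P[:,0].min(),P[:,0].max(),(P[:,0].min()+P[:,0].max())/2,"rows",P[:,1].min(),P[:,1].max())
E
```

```text
[[131 128 107  67  47  62  67  52  37  29  29  31  32  32  46  65  69  53  41  52  89 121 132 132 133 134]
 [134 132 120  95  76  70  62  47  33  32  31  32  30  34  46  64  70  56  50  71 104 128 134 132 134 133]
 [133 132 131 131 122 105  76  49  31  28  28  28  30  29  46  63  72  70  71  93 121 131 132 133 134 134]
 [131 133 133 133 122 102  79  47  32  30  31  27  32  34  48  65  71  75  78  94 122 133 133 134 131 134]
 [132 133 132 128 112  90  67  45  33  32  32  34  30  39  56  71  76  72  71  93 123 134 133 134 133 136]
 [134 132 134 124 107  85  66  51  37  30  31  34  36  49  68  77  76  75  72  93 122 131 132 136 138 138]
 [132 132 130 125 105  85  75  71  64  66  66  65  66  70  73  77  76  73  76 101 125 133 134 139 143 141]
 [135 133 133 126 109  85  77  73  78  77  77  76  78  75  74  77  74  74  87 114 128 132 135 135 142 142]
 [134 132 133 127 111  91  83  80  79  79  78  79  79  75  79  77  79  81  99 122 132 132 132 133 134 133]
 [135 133 132 131 128 121 120 119 119 117 117 115 114 112 109 110 105 110 117 129 133 135 133 132 123 107]
 [131 132 132 131 133 133 133 133 134 133 134 131 132 132 132 132 133 131 132 133 134 133 133 133 123 100]
 [132 134 133 133 133 132 134 133 133 135 133 132 133 133 133 134 134 134 132 133 132 132 131 134 131 127]]
148 (np.float64(243.8235294117647), np.float64(259.58620689655174)) 251.70486815415822
150 (np.float64(243.75), np.float64(259.375)) 251.5625
152 (np.float64(243.94117647058823), np.float64(258.85185185185185)) 251.39651416122004
154 (np.float64(244.05), np.float64(258.4782608695652)) 251.2641304347826
167 253.81521739130434
169 253.64807692307693
171 253.71177944862154
159.4 243.81547376726598 258.9914989477191 251.40348635749254 rows 147.9034999087503 156.29847257270853
186.4 243.34407678006843 258.746528074022 251.04530242704521 rows 138.8828224866169 147.19499558096044
```

```bash
python3 go.py 544.4,162.9,168,-15
python3 -m creep '[[0.9,[0.5,-0.07,0.37],[0,0,0]],[0.9,[1,-0.07,0.37],[0,0,0]],[0.9,[2,-0.07,0.37],[0,0,0]],[0.9,[2.8,-0.07,0.37],[0,0,0]],[0.9,[3,-0.07,0.37],[0,0,0]]]'
python3 -m creep '[[0.9,[0,0,0],[0,0,0]],[0.9,[0,0,0],[0,0,0]],[0.9,[0,0,0],[0,0,0]],[0.9,[0,0,0],[0,0,0]],[0.9,[0,0,0],[0,0,0]]]'
python3 go.py 544.4,162.9,160,-15
```

```text
t 34.9 pos [541.4 163.7 198.5] az -15.0 tilt(y,z) 0.0 0.0 q1 10 q6 25 F [-0.  -0.2 -2.5] open 15.9
544.4,162.9,168,-15 -> shift cm [3.05,-0.00,0.31] turn x -0.001 rad (0 deg, |d| 31)
clock: 35.4
position: [543.5, 161.5, 166.2]
orientation: [-155.2, 89.8, -170.3]
contact_force: [-0.9, -0.3, -1.5]
opening: 16.0
clock: 35.9
position: [545.1, 161.8, 168.8]
orientation: [23.0, 90.0, 8.0]
contact_force: [-0.0, -1.2, -1.5]
opening: 15.5
t 35.9 pos [545.1 161.8 168.8] az -15.1 tilt(y,z) 0.0 0.0 q1 9 q6 25 F [-0.  -1.2 -1.5] open 15.5
544.4,162.9,160,-15 -> shift cm [0.88,0.08,-0.10] turn x -0.001 rad (0 deg, |d| 9)
```

```bash
python3 -m creep '[[0.9,[0,0.08,-0.08],[0,0,0]],[0.9,[0.3,0.08,-0.08],[0,0,0]],[0.9,[0.6,0.08,-0.08],[0,0,0]],[0.9,[0.9,0.08,-0.08],[0,0,0]],[0.9,[0.9,0.08,-0.08],[0,0,0]]]'
python3 -m creep '[[0.9,[0.1,0,0],[0,0,0]],[0.9,[0.2,0,0],[0,0,0]],[0.9,[0.3,0,0],[0,0,0]],[0.9,[0.3,0,0],[0,0,0]],[0.9,[0.3,0,0],[0,0,0]]]'
python3 go.py 544.4,162.9,157,-15
```

```text
clock: 36.4
position: [543.7, 162.7, 158.5]
orientation: [-155.8, 89.9, -170.9]
contact_force: [0.3, -0.2, -1.5]
opening: 15.6
clock: 36.9
position: [544.3, 162.8, 156.4]
orientation: [54.7, 90.0, 39.6]
contact_force: [0.4, 0.9, -0.8]
opening: 16.1
t 36.9 pos [544.3 162.8 156.4] az -15.1 tilt(y,z) 0.0 0.0 q1 10 q6 25 F [ 0.4  0.9 -0.8] open 16.1
544.4,162.9,157,-15 -> shift cm [-0.06,0.01,0.00] turn x -0.001 rad (0 deg, |d| 1)
```

```bash
python3 -m creep '[[0.9,[0.1,0,0],[0,0,0]],[0.9,[0.2,0,0],[0,0,0]],[0.9,[0.3,0,0],[0,0,0]],[0.9,[0.4,0,0],[0,0,0]],[0.9,[0.4,0,0],[0,0,0]]]'; python3 go.py
```

```text
clock: 37.4
position: [544.1, 162.7, 152.2]
orientation: [-153.2, 90.0, -168.3]
contact_force: [0.5, 0.1, -0.6]
opening: 15.8
t 37.4 pos [544.1 162.7 152.2] az -15.1 tilt(y,z) -0.0 -0.0 q1 10 q6 25 F [ 0.5  0.1 -0.6] open 15.8
```

```bash
python3 -m creep '[[0.9,[0.3,0,0],[0,0,0]],[0.9,[0.6,0,0],[0,0,0]],[0.9,[0.9,0,0],[0,0,0]],[0.9,[1.1,0,0],[0,0,0]],[0.9,[1.1,0,0],[0,0,0]]]'
python3 -m creep '[[0.9,[0.1,0,0],[0,0,0]],[0.9,[0.2,0,0],[0,0,0]],[0.9,[0.3,0,0],[0,0,0]],[0.9,[0.4,0,0],[0,0,0]],[0.9,[0.4,0,0],[0,0,0]]]'; python3 go.py
```

```text
clock: 37.9
position: [543.9, 162.7, 140.8]
orientation: [-155.1, 89.9, -170.1]
contact_force: [0.1, 0.6, -1.1]
opening: 16.0
clock: 38.4
position: [544.5, 162.9, 138.8]
orientation: [0.1, 90.0, -15.0]
contact_force: [-3.1, -0.2, 5.2]
opening: 15.9
t 38.4 pos [544.5 162.9 138.8] az -15.1 tilt(y,z) 0.0 0.0 q1 10 q6 25 F [-3.1 -0.2  5.2] open 15.9
```

```bash
python3 -m creep '[[0.9,[0,0,0],[0.12,0,0]],[0.9,[0,0,0],[0.24,0,0]],[0.9,[0,0,0],[0.36,0,0]],[0.9,[0,0,0],[0.48,0,0]],[0.9,[0,0,0],[0.6,0,0]]]'; python3 go.py
python3 -m creep '[[0.9,[0,0,0],[0.12,0,0]],[0.9,[0,0,0],[0.24,0,0]],[0.9,[0,0,0],[0.36,0,0]],[0.9,[0,0,0],[0.48,0,0]],[0.9,[0,0,0],[0.6,0,0]]]'; python3 go.py;python3 -c "
from plant import robot; print(robot.observe()['wrist_torque'])"
```

```text
clock: 38.9
position: [543.6, 162.5, 138.8]
orientation: [-103.0, 89.9, -152.7]
contact_force: [-5.3, -2.0, 7.3]
opening: 15.8
t 38.9 pos [543.6 162.5 138.8] az -49.7 tilt(y,z) -0.1 -0.0 q1 10 q6 59 F [-5.3 -2.   7.3] open 15.8
clock: 39.4
position: [543.4, 162.6, 138.8]
orientation: [-79.4, 89.8, -163.4]
contact_force: [-5.3, -1.4, 7.2]
opening: 16.0
t 39.4 pos [543.4 162.6 138.8] az -84.1 tilt(y,z) -0.2 0.0 q1 10 q6 94 F [-5.3 -1.4  7.2] open 16.0
[-0.16719777  0.99480092  0.11731894]
```

```bash
python3 -m creep '[[0.9,[0,0,0],[0.06,0,0]],[0.9,[0,0,0],[0.12,0,0]],[0.9,[0,0,0],[0.18,0,0]],[0.9,[0,0,0],[0.22,0,0]],[0.9,[0,0,0],[0.22,0,0]]]'; python3 go.py;python3 -c "
from plant import robot; print(robot.observe()['wrist_torque'])"
python3 -m creep '[[0.9,[0,0,0],[0.04,0,0]],[0.9,[0,0,0],[0.08,0,0]],[0.9,[0,0,0],[0.12,0,0]],[0.9,[0,0,0],[0.12,0,0]],[0.9,[0,0,0],[0.12,0,0]]]'; python3 go.py;python3 -c "
from plant import robot; print(robot.observe()['wrist_torque'])"
```

```text
clock: 39.9
position: [543.4, 162.7, 138.8]
orientation: [-70.7, 89.8, -167.2]
contact_force: [-4.7, -1.1, 7.9]
opening: 15.7
t 39.9 pos [543.4 162.7 138.8] az -96.4 tilt(y,z) -0.2 0.1 q1 10 q6 106 F [-4.7 -1.1  7.9] open 15.7
[-0.13161478  0.98734156  0.1278109 ]
clock: 40.4
position: [543.4, 162.7, 138.8]
orientation: [-66.2, 89.8, -169.5]
contact_force: [-5.4, -1.1, 7.4]
opening: 15.7
t 40.4 pos [543.4 162.7 138.8] az -103.3 tilt(y,z) -0.1 0.1 q1 10 q6 113 F [-5.4 -1.1  7.4] open 15.7
[-0.11851556  1.05840242  0.04691244]
```

```bash
python3 -m creep '[[0.9,[0,0,0],[0.03,0,0]],[0.9,[0,0,0],[0.06,0,0]],[0.9,[0,0,0],[0.09,0,0]],[0.9,[0,0,0],[0.1,0,0]],[0.9,[0,0,0],[0.1,0,0]]]'; python3 go.py;python3 -c "
from h import *
print(robot.observe()['wrist_torque'])
S=np.mean([grab_frame('side').astype(float) for _ in range(4)],0).astype(np.uint8);T=grab_frame('top')
cv2.imwrite('pics/v5.png',np.hstack([cv2.resize(T[160:260,160:280],(480,400)),cv2.resize(S[130:230,214:294],(320,400),interpolation=cv2.INTER_CUBIC)]))"
```

```text
clock: 40.9
position: [543.4, 162.8, 138.8]
orientation: [-61.0, 89.8, -170.0]
contact_force: [-5.0, 0.5, 7.0]
opening: 16.0
t 40.9 pos [543.4 162.8 138.8] az -109.0 tilt(y,z) -0.1 0.1 q1 10 q6 119 F [-5.   0.5  7. ] open 16.0
[-0.0652128   1.02941935  0.15677751]
```

View pics/v5.png

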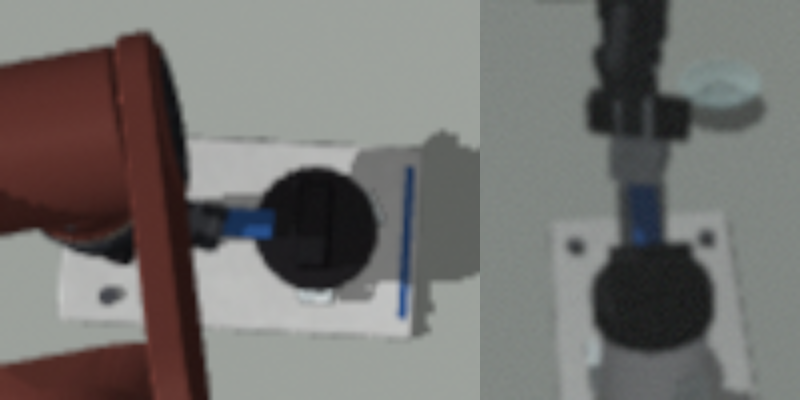

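The blue arm now points toward the jar over the lid edge, but the torque shows no stop yet. I'll turn a little further.

```bash
python3 -m creep '[[0.9,[0,0,0],[0.03,0,0]],[0.9,[0,0,0],[0.06,0,0]],[0.9,[0,0,0],[0.09,0,0]],[0.9,[0,0,0],[0.1,0,0]],[0.9,[0,0,0],[0.1,0,0]]]'; python3 go.py;python3 -c "
from h import *
print(robot.observe()['wrist_torque'])"
```

```text
clock: 41.65
position: [543.4, 162.9, 138.8]
orientation: [-48.5, 89.8, -163.1]
contact_force: [-5.9, -0.5, 6.9]
opening: 15.8
t 41.6 pos [543.4 162.9 138.8] az -114.6 tilt(y,z) -0.1 0.1 q1 10 q6 124 F [-5.9 -0.5  6.9] open 15.8
[-0.09049058  1.04403527  0.59202182]
```

```bash
python3 -m creep '[[0.9,[0,0,0],[0.04,0,0]],[0.9,[0,0,0],[0.04,0,0]],[0.9,[-0.05,0,0],[0.02,0,0]],[0.9,[-0.1,0,0],[0,0,0]],[0.9,[-0.1,0,0],[0,0,0]]]'
python3 -m creep '[[0.5,[0,0,0],[0,0,0]],[0.4,[0,0,0],[0,0,0]],[0.2,[0,0,0],[0,0,0]],[0.1,[-0.1,0,0],[0,0,0]],[0.1,[-0.1,0,0],[0,0,0]]]'; python3 -m creep '[[0.1,[-1,0,0],[0,0,0]],[0.1,[-3,0,0],[0,0,0]],[0.1,[-6,0,0],[0,0,0]],[0.1,[-10,0,0],[0,0,0]],[0.1,[-10,0,0],[0,0,0]]]'
python3 go.py 360,-100,230
```

```text
clock: 42.15
position: [543.4, 162.9, 138.8]
orientation: [-63.1, 89.9, -177.8]
contact_force: [-6.1, -0.4, 5.7]
opening: 16.1
clock: 42.65
position: [544.7, 162.8, 139.5]
orientation: [124.2, 90.0, 9.5]
contact_force: [-0.6, -0.6, 0.3]
opening: 38.4
clock: 43.15
position: [548.8, 163.6, 247.7]
orientation: [124.5, 89.2, 9.7]
contact_force: [0.2, 0.0, 0.7]
opening: 38.4
t 43.1 pos [548.8 163.6 247.7] az -114.8 tilt(y,z) 0.7 -0.5 q1 10 q6 124 F [0.2 0.  0.7] open 38.4
360,-100,230 -> shift cm [1.77,-6.10,31.84] turn x -0.000 rad (0 deg, |d| 325)
```

```bash
python3 -m creep '[[0.1,[0,-3,16],[0,0,0]],[0.1,[0,-3,16],[0,0,0]],[0.1,[0,-3,16],[0,0,0]],[0.1,[0,-3,16],[0,0,0]],[0.1,[0,-3,16],[0,0,0]]]'>/dev/null
python3 -m creep '[[0.1,[0,-3,18],[0,0,0]],[0.1,[0,-3,18],[0,0,0]],[0.1,[0,-3,18],[0,0,0]],[0.1,[0,-3,18],[0,0,0]],[0.1,[0,-3,18],[0,0,0]]]'
python3 - <<'E'
from h import *
T=np.mean([grab_frame("top").astype(float) for _ in range(4)],0).astype(np.uint8);S=np.mean([grab_frame("side").astype(float) for _ in range(4)],0).astype(np.uint8)
cv2.imwrite("pics/T6.png",T);cv2.imwrite("pics/S6.png",S)
for n,I,c,z in(("top",T,(239,216),80),("side",S,(257,204),80)):
    b,l=blobs(I.max(2)<60,40)
    for i,a,cc,s in b:
        if np.hypot(*(cc-c))<70: print(n,a,cc.round(1),s,hit(n,cc,z).round(1))
hsv=cv2.cvtColor(T,cv2.COLOR_BGR2HSV);s=hsv[...,1].astype(float)*(np.abs(hsv[...,0].astype(int)-113)<15)
w=[]
for c in range(203,226):
    i=np.flatnonzero(s[195:235,c]>90)
    if len(i)>3: w.append(hit("top",(c,195+i.mean()),97)[:2])
w=np.array(w); print(len(w)); k=np.polyfit(w[:,1],w[:,0],1); print("arm az",-90-np.degrees(np.arctan(k[0])))
cv2.imwrite("pics/v6.png",np.hstack([cv2.resize(T[165:265,160:280],(480,400),interpolation=cv2.INTER_CUBIC),cv2.resize(S[130:230,214:294],(320,400),interpolation=cv2.INTER_CUBIC)]))
E
python3 go.py
```

```text
clock: 44.15
position: [347.3, -122.9, 240.1]
orientation: [69.2, 89.9, -45.8]
contact_force: [0.5, 0.1, -0.7]
opening: 38.3
top 48 [257.1 149.8] [252 140   9  16] [704.5   9.4  80. ]
top 211 [192.8 212. ] [185 199  16  27] [550.2 170.9  80. ]
top 688 [239.3 216.8] [224 202  31  30] [536.3  56.1  80. ]
side 244 [253.7 158.7] [242 153  25  13] [555.5 247.   80. ]
side 633 [256.7 204.2] [243 191  29  27] [536.7  55.1  80. ]
23
arm az -92.08800554281058
t 44.5 pos [ 348.  -119.9  239.3] az -114.6 tilt(y,z) -0.0 -0.0 q1 -30 q6 85 F [-0.5 -0.8  0.3] open 38.1
```

View pics/v6.png

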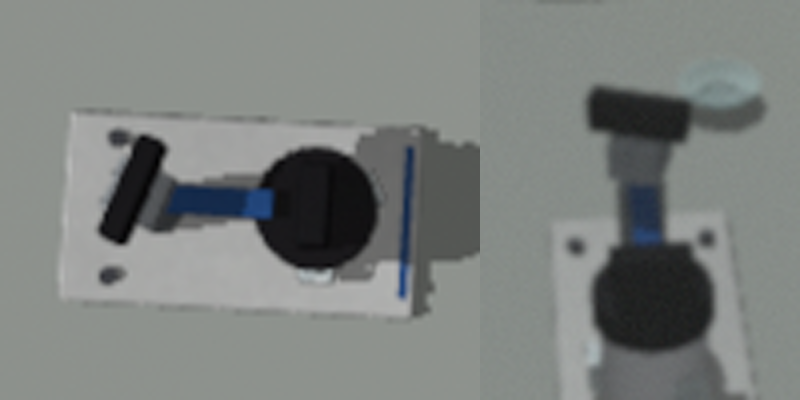

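```bash
python3 - <<'E'
from h import *
print(hit("top",(192.8,212.0),147).round(1),hit("side",(253.7,158.7),141).round(1),tri((253.7,158.7),(192.8,212.0)))
T=cv2.imread("pics/T6.png");T0=cv2.imread("pics/top0.png")
# bystanders: difference between first and last picture around them
d=cv2.absdiff(T,T0).max(2)
for n,(x,y) in dict(beaker=(299,146),bottle=(253,145),dish=(119,185)).items(): print(n,int((d[y-18:y+18,x-18:x+18]>40).sum()))
E
```

```text
[543.2 162.1 147. ] [545.6 161.  141. ] (array([544.9230225 , 163.01945242, 139.48613427]), np.float64(1.8492035168337855))
beaker 0
bottle 0
dish 0
```

```bash
python3 -c "
from plant import sign_off; print(sign_off())"
```

```text
the job is handed in; nothing more can be done
None
```

I put all three pucks in the jar, screwed the lid down to its stop, turned the clamp arm over it, and handed the job in at about 45 s. No verdict was reported.

**What I did**
- **Pucks:** only three were present. The first grasp on the middle puck closed over its top edge, so I went lower and it held.
- **Lid:** I set it on the thread top, turned it anticlockwise until it dropped in, and screwed it clockwise until the wrist torque rose to 1.5 N m. The gripper height put it 11.4 mm above the rim after the drop and about 8.1 mm when tight.
- **Key:** it reached its computed home height with the arm still swung away. I turned it clockwise until the torque rose, released it and left it on the spindle.

**Last checks**
- **Lid:** the top view puts it within about 3 mm of the jar axis sideways, with its rib along the station's x axis.
- **Clamp:** the arm measures about 1.54 rad from the picture, above the 1.4 needed.
- **Key:** the bar centre comes out at z ≈ 139.5 mm, against 141 expected. The two cameras' sight lines miss each other by about 2 mm there, so the key looks home.
- **Bystanders:** the picture around beaker, bottle and dish has not changed. The robot is clear of everything.
- **Less certain:** the pucks overlapped in the picture of the open jar, so I could not count them there. No puck was left on the mat, and each one was held when it reached the jar.

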